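Pack the spatula and its lid in the kit tray

ROBOT

A 7-joint arm with a two-finger parallel gripper is mounted at the origin on a cart in front of the work surface, level with it; the furniture and walls round the work are solid. World frame = base frame: x ahead of the robot, y to its left, z up, the work surface at z = 0. Lengths are in m, angles in degrees, forces in N, time in s.
With the tool pointing down it reaches from about 0.425 to 0.925 m from the base axis. Payload 6.8 kg.
Tool frame: the origin (TCP) lies between the finger pads; the fingertips stand 19 mm ahead of it and the grasp point (between the pads) is the TCP (ctrl.finger_overhang is the distance from the TCP to the fingertips, in m); z points along the fingers, y is the direction in which the jaws open and shut (so a half turn about z gives the same grasp; the last joint's range is limited). The gripper opens to 88 mm and grips with 3 to 60 N. Pads are 20 mm wide; open, the fingers measure 115 mm over their backs; the gripper's body (75 mm by 178 mm) begins 61 mm behind the grasp point.
Start: joints at [68.291, 27.33, 1.283, 89.118, -0.659, 63.558, -4.761], TCP at [0.181, -0.65, 0.242] pointing down, gripper open.
Joint ranges: [-169.35, 169.35], [-19.33, 120.38], [-80.79, 83.38], [13.8, 139.57], [-78.32, 258.32], [9.67, 109.79], [-169.56, 169.56]. Speed limits (degrees/s): [136.94, 136.94, 180, 180, 180, 180, 180].

INTERFACE

Orientations are given as [roll, pitch, yaw] about the fixed x, y, z axes, in that order (R = Rz(yaw) Ry(pitch) Rx(roll)).
In Python, from station import ctrl gives the robot as it stands. The module is installed in compiled form; this text tells all that it offers.
- The arm moves only by the shell command python3 -m pendant 'ROWS' [OPENING] [FORCE]. ROWS is text: rows parted by semicolons, each of 6 numbers parted by spaces: the shift along the tool's x, y, z in units of 10 cm (1.0 is 10 cm), then the turn, a rotation vector about the tool's x, y, z in units of pi rad (1.0 is pi rad). In form: dx dy dz wx wy wz; .... A call has 1 to 20 rows; each row shifts and turns the commanded pose from where the row before left it, along the tool's axes as they then stand; what a row does not reach is not made up. A row lasts 1/8 s, in which the tool goes at most 62.5 mm and 10.7 degrees, less where a joint would pass 70% of its speed; a pose out of reach is approached as far as the arm can. A call with a number of a shift or a turn outside -1 to 1 is refused whole. A call with a gripper value outside its range is refused whole. OPENING is the closure, from 0 (fully open) to 1 (shut), set as the call begins (- or left out, the last holds). The fingers move at their own pace and stop on an object; FORCE is the grip in N (left out, the last holds). Time passes only in rows, so rows that do not move let the fingers close. It gives the time, the measured TCP pose, the force and the opening at its end, in the units of the state.
- ctrl.get_state(): the state, without advancing time (a new reading comes with each control period).
- ctrl.camera(name): name is "side" or "top"; returns the picture (480x640x3 uint8, red, green, blue); there is no depth.
- ctrl.camera_model(name): a dict with "K" (3x3 intrinsics, pixels), "world_from_camera" (4x4, takes a point from camera to world coordinates). Camera axes: x right, y down, z forward; pixel columns grow to the right and rows downward; lengths in m; the calibration is good to about 2 mm. A picture is of the moment at which its call begins. camera_model takes no time and is no camera call.
- ctrl.sign_off(): hands the job in, once; it reports no verdict.
The state is a dict: "clock": time; "qpos": joint angles; "joint_vel": joint speeds; "tau": joint torques, N m; "ee_pos": TCP position; "tool_rot": TCP orientation; "wrist_force": force on the tool from outside, world axes, zero at the start; "wrist_torque": the same for the moment, N m; "opening": finger opening in m.
Only numpy, scipy, OpenCV 4.12 (cv2) and the standard library are available. Lean on these libraries where they do the work, as an engineer would, in place of code of your own. Each camera call takes 0.05 s, during which the arm holds its last target.

TASK

Pack the kit tray: first lay the wooden-handled spatula flat in the tray's long slot, handle in the open finger bay and blade running between the locating pins, and let go of it. Then take the steel lid by its knob off the sloping rest and set it down gently, knob up and flat, in the nest of pins over the blade. Leave the marker, the forceps and the slide box where they are.

Things in the scene. Friction and masses are not known exactly. Their poses are not given: they have to be found in the camera images.
- spatula: Lab spatula, 175 mm long, lying flat: wooden grip (12 mm wide, 11 mm high, from y = +2 to +88 mm) and thin steel blade (8 mm wide, 2 mm thick, 4 to 6 mm above the underside, from y = -88 to +2 mm). About 30 g. Origin: middle of the length, on the underside; y points to the grip end, z up.
- spatula_grip (a point): Point inside the spatula's wooden grip, 40 mm from the spatula's origin along +y, 5.5 mm above the underside; a good place to hold it, across its 12 mm width.
- tray: Kit tray, fixed, 130 (x) x 240 (y) mm: grey base plate, top at z = 10 mm, white blocks on it up to z = 26 mm. At x = 0 a slot 18 mm wide runs from y = -95 to +95 mm, floor z = 10 mm. From y = -100 to +6 mm two ledges flank it (they carry the lid); y = +6 to +80 mm is the finger bay, open at both sides down to z = 10 mm; then short guides. Origin: middle of the underside.
- slot (a point): Middle of the slot, on its floor (10 mm above the tray's underside); same axes as the tray. The packed spatula's origin lies here and its y axis points along this +y (grip in the bay, blade between the ledges).
- nest (a point): Centre of the lid's nest, on top of the ledges (26 mm above the tray's underside), at y = -47 mm of the tray. Six 8 mm steel pins, 7 mm high with chamfered tops, stand round it at 49 mm radius, every 60 degrees from the tray's x axis; the circle inside them is 90 mm wide. At the knob, open the fingers only to about 35 to 40 mm, to stay inside the pins.
- lid: Round stainless lid, 83 mm across and 3 mm thick, with a black knob 20 mm across in its middle, from 3 to 17 mm above the underside. About 90 g. Origin: centre of the underside; z is the lid's normal, out through the knob. It starts lying on the sloping rest, so its z leans 35 degrees from vertical towards the rest's front.
- lid_rest: Sloping lid rest, fixed: an aluminium board 120 x 104 mm on a dark steel frame, inclined 35 degrees, low edge to the front (-x of the rest), with two small pegs that stop the lid from sliding down. Origin: middle of the underside; the lid's underside centre starts 50 mm above it.
- marker: Felt marker with a blue cap, 128 x 12 x 13 mm, lying on the worktop beside the spatula; bystander. Origin: middle, underside.
- slide_box: Green slide box, 99 x 172 x 25 mm; bystander. Origin: middle, underside; long side along y.
- forceps: Steel forceps, 131 mm long, 10 mm wide, 9 mm high; bystander. Origin: middle, underside; long along y.
Mind the look-alikes: they are no part of the job. Leave any purple look-alike of the lid alone.

How it is judged:
By the outcome, as a careful person would: the job done as asked, in the order asked, and still so for the second after the job is handed in, with the robot touching nothing.
It also fails if it takes over 56 s, if anything falls off the work surface, if the arm or the gripper's body presses on something with over 40 N, if the wrist force passes 120 N, or if a joint passes its speed limit or range.

## Working session

There is one attempt and no reset: what is moved stays moved. The work goes in short steps, Python scripts to look and compute and a shell command to move; the robot and the scene stay as the last step left them, time stands still between calls to the robot, and variables do not carry over. Pictures are saved under pics/ and viewed, and the job is handed in when it is done.

```bash
mkdir -p pics; ls; python3 - <<'E'
from station import ctrl
import cv2
print(ctrl.get_state())
for n in ("top","side"):
    m=ctrl.camera_model(n); print(n,m["K"],m["world_from_camera"])
    cv2.imwrite(f"pics/{n}0.png",ctrl.camera(n)[:,:,::-1])
print(ctrl.finger_overhang)
E
```

```text
pics
{'clock': 0.0, 'qpos': array([68.2920201 , 27.37210267,  1.28039932, 89.17705186, -0.65871734,
       63.55964824, -4.76056985]), 'joint_vel': array([ 0.00019887, -0.02251015, -0.01655806,  0.04504927,  0.02797858,
        0.05160986,  0.01310408]), 'tau': array([ 1.58250236e-04, -5.82832468e+01,  1.53530695e+00, -2.72602201e+01,
       -5.41527173e-02,  1.69771677e-02,  1.65099850e-04]), 'ee_pos': array([ 0.18037828, -0.64986219,  0.24073436]), 'tool_rot': array([-1.79898846e+02,  7.77753509e-03,  1.55159739e+01]), 'wrist_force': array([ 0.17509855, -0.9451875 ,  0.7675367 ]), 'wrist_torque': array([ 0.01980123,  0.06059307, -0.00836274]), 'opening': 0.08781934820302885}
top [[544.38196767   0.         321.30519756]
 [  0.         544.38196767 227.28731664]
 [  0.           0.           1.        ]] [[-0.01849866 -0.98607451  0.16527206  0.30516589]
 [-0.99975852  0.02020402  0.00864315  0.02376049]
 [-0.01186195 -0.16507226 -0.98621014  1.22764446]
 [ 0.          0.          0.          1.        ]]
side [[468.80736298   0.         321.45700695]
 [  0.         468.80736298 247.48937657]
 [  0.           0.           1.        ]] [[-0.99650756 -0.05664673  0.06135005  0.46427063]
 [-0.08082935  0.4699576  -0.87898036  1.01090189]
 [ 0.02095944 -0.88086946 -0.47289502  0.59992336]
 [ 0.          0.          0.          1.        ]]
0.019
```

View pics/top0.png

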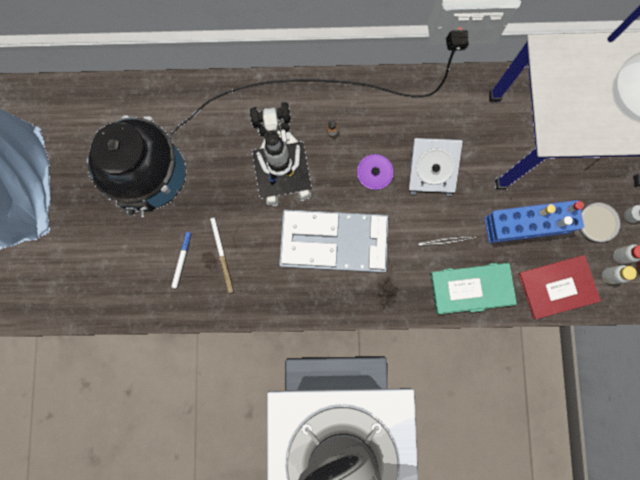

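View pics/side0.png

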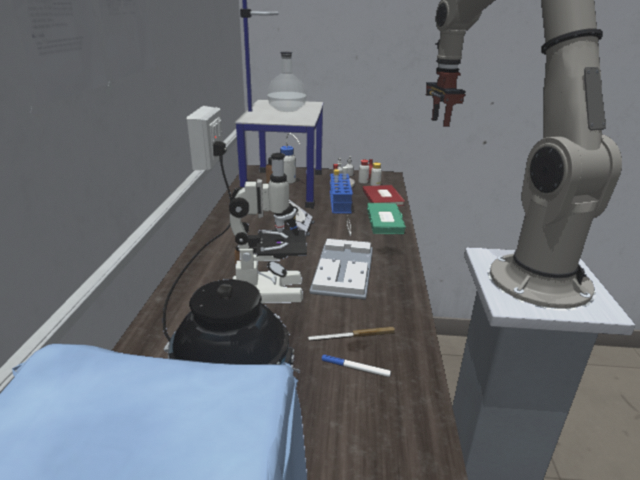

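```bash
cat > h.py <<'E'
import numpy as np, cv2
from station import ctrl
def px2w(n,u,v,z):
    m=ctrl.camera_model(n);K=m["K"];T=m["world_from_camera"]
    d=T[:3,:3]@np.linalg.solve(K,[u,v,1.]);o=T[:3,3]
    return o+d*(z-o[2])/d[2]
def w2px(n,p):
    m=ctrl.camera_model(n);K=m["K"];T=m["world_from_camera"]
    c=T[:3,:3].T@(np.array(p)-T[:3,3]);q=K@c;return q[:2]/q[2]
def crop(n,img,u0,v0,w,h,s,out):
    c=cv2.resize(img[v0:v0+h,u0:u0+w],None,fx=s,fy=s,interpolation=cv2.INTER_CUBIC)
    for k in range(0,w,10):
        cv2.putText(c,str(u0+k),(k*s,8),0,0.3,(0,0,255),1); cv2.line(c,(k*s,10),(k*s,14),(0,0,255),1)
    for k in range(0,h,10):
        cv2.putText(c,str(v0+k),(0,k*s+4),0,0.3,(0,0,255),1)
    cv2.imwrite(out,c)
E
python3 - <<'E'
from h import *
a=cv2.imread("pics/top0.png")
crop("top",a,270,200,130,80,6,"pics/t_tray.png")
crop("top",a,165,205,80,95,6,"pics/t_spat.png")
crop("top",a,350,130,120,70,6,"pics/t_lid.png")
E
```

```text
(no output)
```

View pics/t_tray.png

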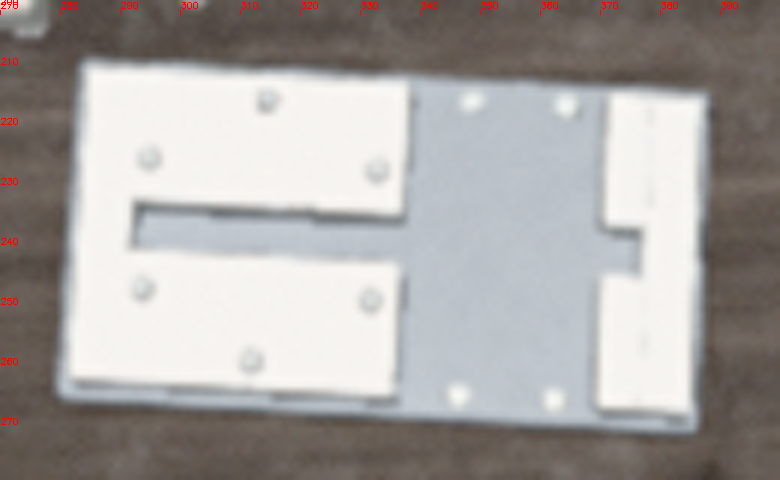

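View pics/t_spat.png

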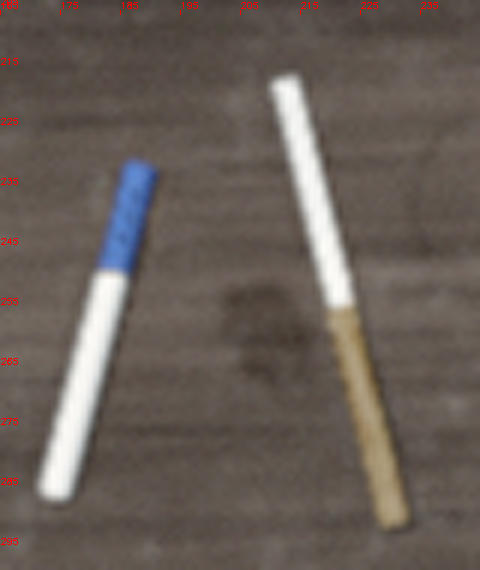

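View pics/t_lid.png

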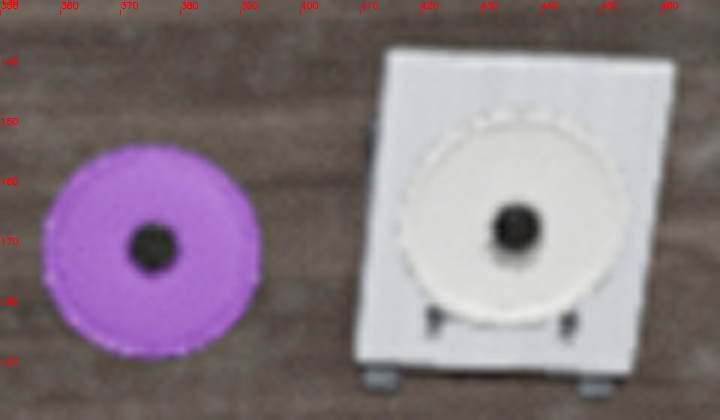

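```bash
python3 - <<'E'
from h import *
a=cv2.imread("pics/side0.png")
crop("side",a,305,230,80,75,8,"pics/s_tray.png")
crop("side",a,300,320,105,60,7,"pics/s_spat.png")
crop("side",a,235,190,90,60,8,"pics/s_lid.png")
E
```

```text
(no output)
```

View pics/s_tray.png

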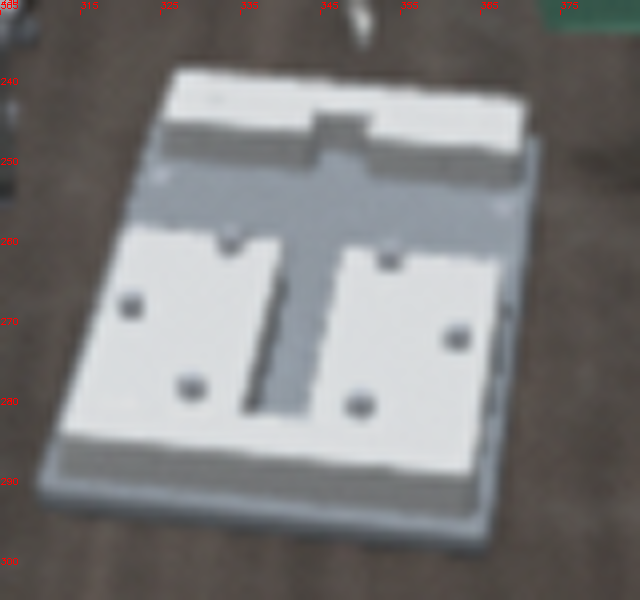

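View pics/s_spat.png

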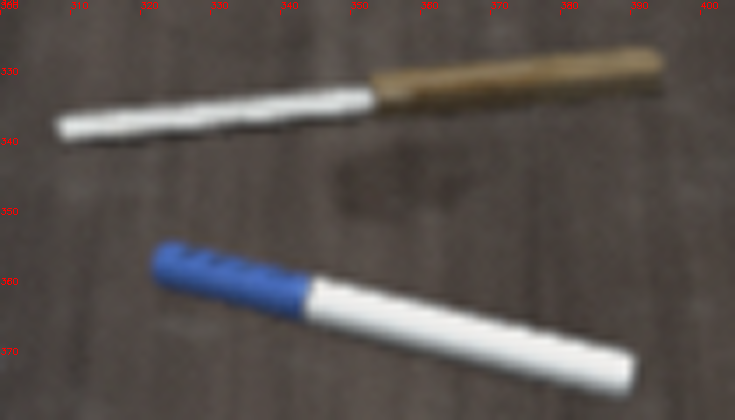

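View pics/s_lid.png

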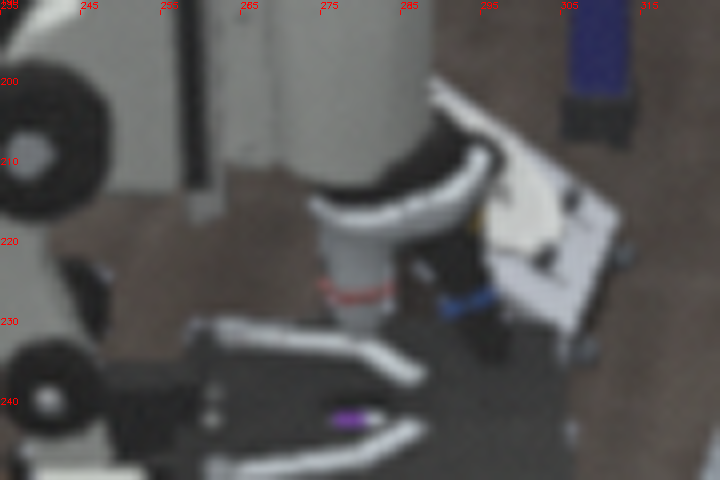

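```bash
cat > fit.py <<'E'
from h import *
from scipy.optimize import least_squares
def pxs(pts,u0,v0,s): return [((x+.5)/s-.5+u0,(y+.5)/s-.5+v0) for x,y in pts]
def fit(model,obs,x0):  # obs: list (cam, idx, uv) ; pose x,y,yaw
    def P(x,m):
        c,s=np.cos(x[2]),np.sin(x[2]); return [c*m[0]-s*m[1]+x[0],s*m[0]+c*m[1]+x[1],m[2]]
    f=lambda x:np.concatenate([w2px(n,P(x,model[i]))-np.array(uv) for n,i,uv in obs])
    r=least_squares(f,x0,x_scale=[.01,.01,.1]); return r.x,f(r.x).reshape(-1,2)
pins=[(-49,-47),(-24.5,-89.4),(-24.5,-4.6),(24.5,-89.4),(24.5,-4.6),(49,-47)]
mt=[(x/1000,y/1000,.031) for x,y in pins]
# base-plate slot ends etc: blocks corners
tp=pxs([(267,100),(150,157),(377,170),(143,289),(371,300),(251,361)],270,200,6)
sp=pxs([(131,307),(192,390),(230,245),(360,406),(390,261),(457,339)],305,230,8)
o1=[("top",i,p) for i,p in enumerate(tp)];o2=[("side",i,p) for i,p in enumerate(sp)]
np.set_printoptions(precision=4,suppress=True)
for o in (o1,o2,o1+o2):
    x,r=fit(mt,o,[.55,.02,np.pi]);print("tray",x[:2],np.degrees(x[2]),np.abs(r).max(),r.mean(0))
# spatula: blade tip, blade/grip boundary, grip end (mid of end edges)
ms=[(0,-.088,.006),(0,.002,.0085),(0,.088,.011)]
tp=pxs([(285,77),(341,307),(395,523)],165,205,6)
o1=[("top",i,p) for i,p in enumerate(tp)]
# side: lower/upper mid : blade tip, blade at junction, grip end top
ms2=ms+[(0,.002,.006),(0,.088,.011)]
sp=pxs([(61,128),(374,98),(658,58)],300,320,7)
o2=[("side",0,sp[0]),("side",3,sp[1]),("side",4,sp[2])]
for o in (o1,o2,o1+o2):
    x,r=fit(ms2,o,[.45,.2,np.pi]);print("spat",x[:2],np.degrees(x[2]));print(r)
E
python3 fit.py
```

```text
tray [0.4791 0.0065] 175.81152906952093 0.25839856336483535 [-0.     -0.0004]
tray [0.4791 0.0126] 175.68867055889544 0.2627492473390589 [-0.0002 -0.01  ]
tray [0.4791 0.0077] 175.76738988502765 1.1682502922681124 [-0.2002 -0.5563]
spat [0.4522 0.2616] 104.63877904538367
[[ 0.0188  0.2494]
 [-0.0522 -0.5503]
 [ 0.0332  0.2996]]
spat [0.4518 0.263 ] 104.69999265555961
[[-0.1515  0.0793]
 [-0.3663  0.0437]
 [ 0.5289 -0.2164]]
spat [0.452  0.2621] 104.66439948050983
[[-0.2107  0.3433]
 [-0.2673 -0.459 ]
 [-0.1679  0.3883]
 [-0.1811 -0.2508]
 [-0.4311 -0.2596]
 [ 0.4364 -0.4945]]
```

```bash
cat >> fit.py <<'E'
print("corners")
mc=[(-.009,.006,.026),(.009,.006,.026),(-.009,-.095,.026),(.009,-.095,.026)]
tp=pxs([(405,217),(402,264),(134,202),(131,249)],270,200,6)
sp=pxs([(281,240),(341,247),(243,411),(308,417)],305,230,8)
o1=[("top",i,p) for i,p in enumerate(tp)];o2=[("side",i,p) for i,p in enumerate(sp)]
for o in (o1,o2,o1+o2):
    x,r=fit(mc,o,[.48,.01,np.pi]);print("tray",x[:2],np.degrees(x[2]));print(r)
E
python3 fit.py|sed -n '/corners/,$p'
```

```text
corners
tray [0.4783 0.0062] 175.63476261110083
[[-0.0287 -0.0721]
 [ 0.0436  0.0771]
 [ 0.0109 -0.0675]
 [-0.0259  0.0615]]
tray [0.4798 0.008 ] 176.4677384917561
[[ 0.1447 -0.0395]
 [-0.1114 -0.27  ]
 [ 0.1316  0.1409]
 [-0.1614  0.1304]]
tray [0.479  0.0065] 176.0026753719451
[[-0.2126 -0.3933]
 [-0.0889 -0.243 ]
 [-0.1864 -0.1016]
 [-0.172   0.0299]
 [ 0.5261 -0.3274]
 [ 0.2568 -0.5303]
 [ 0.1948 -0.2313]
 [-0.1151 -0.2097]]
```

```bash
cat > fitlid.py <<'E'
from fit import *
print("LID")
from scipy.spatial.transform import Rotation as Ro
def TL(x): # lid frame: z leans 35 deg toward rest -x
    R=Ro.from_euler('z',x[2])*Ro.from_euler('y',-35,degrees=True)
    return R, np.array([x[0],x[1],.05])
th=np.linspace(0,2*np.pi,73)
rim=np.c_[.0415*np.cos(th),.0415*np.sin(th),.003*np.ones(73)]
knob=pxs([(516,228)],350,130,6)[0]
cor=pxs([(388,48),(676,64),(633,376),(356,361)],350,130,6)
ext=pxs([(400,108),(628,327)],350,130,6)
def proj(x,P):
    R,t=TL(x); return np.array([w2px("top",R.apply(p)+t) for p in P])
def f(x,parts=False):
    k=proj(x,[[0,0,.017]])[0]-knob
    r=proj(x,rim); e=np.r_[r.min(0)-ext[0],r.max(0)-ext[1]]
    s=x[3]; c=proj(x,[[s+.06,.052,0],[s+.06,-.052,0],[s-.06,-.052,0],[s-.06,.052,0]])-np.array(cor)
    if parts: print(k,e);print(c)
    return np.r_[k,e,c.ravel()]
r=least_squares(f,[.63,-.17,0,0],x_scale=[.01,.01,.1,.01]);x=r.x
print(x[:2],np.degrees(x[2]),x[3]);f(x,True)
R,t=TL(x);print("axis",R.as_matrix()[:,2],"knobtop",R.apply([0,0,.017])+t)
print("side knob px",w2px("side",R.apply([0,0,.017])+t))
E
python3 fitlid.py|sed -n '/LID/,$p'
```

```text
LIDTraceback (most recent call last):
  File "fitlid.py", line 20, in <module>
    r=least_squares(f,[.63,-.17,0,0],x_scale=[.01,.01,.1,.01]);x=r.x
    return func(*args, **kwargs)
    vector_fun = VectorFunction(
        fun_wrapped,
    ...<6 lines>...
        workers=workers
    )
    self._update_fun()
    ~~~~~~~~~~~~~~~~^^
    self.f = self.fun_wrapped(xp_copy(self.x))
             ~~~~~~~~~~~~~~~~^^^^^^^^^^^^^^^^^
    return np.atleast_1d(self.fun(x))
                         ~~~~~~~~^^^
    return self.f(x, *self.args, **self.kwargs)
           ~~~~~~^^^^^^^^^^^^^^^^^^^^^^^^^^^^^^
  File "fitlid.py", line 16, in f
    r=proj(x,rim); e=np.r_[r.min(0)-ext[0],r.max(0)-ext[1]]
  File "fitlid.py", line 13, in proj
    R,t=TL(x); return np.array([w2px("top",R.apply(p)+t) for p in P])
                                ~~~~^^^^^^^^^^^^^^^^^^^^
  File "h.py", line 8, in w2px
    m=ctrl.camera_model(n);K=m["K"];T=m["world_from_camera"]
ValueError: time passes only in moves, steps and waits
```

```bash
sed -i 's/^from station import ctrl/from station import ctrl\nM={n:ctrl.camera_model(n) for n in ("top","side")}/; s/m=ctrl.camera_model(n)/m=M[n]/' h.py; python3 fitlid.py|sed -n '/LID/,$p'
```

```text
LID
[ 0.6371 -0.2219] -3.9900504346939982 4.301969843618362e-05
[0.5033 0.4312] [ 0.0886  0.3535 -0.23   -0.6827]
[[ 0.2518  0.6797]
 [ 0.0388  0.1671]
 [-0.5303 -0.6655]
 [-0.1455 -0.316 ]]
axis [-0.5722  0.0399  0.8192] knobtop [ 0.6273 -0.2212  0.0639]
side knob px [295.6474 207.054 ]
```

```bash
cat > go.py <<'E'
import numpy as np,sys
from scipy.spatial.transform import Rotation as Ro
from station import ctrl
# usage: go.py x y z roll pitch yaw : remaining tool-axis shift (10cm units) and rotvec (pi units)
np.set_printoptions(precision=4,suppress=True)
s=ctrl.get_state();R=Ro.from_euler('xyz',s["tool_rot"],degrees=True)
a=list(map(float,sys.argv[1:7]));T=Ro.from_euler('xyz',a[3:],degrees=True)
print("t",s["clock"],"pos",s["ee_pos"],"rot",s["tool_rot"],"open",s["opening"],"F",s["wrist_force"],"\nq",s["qpos"])
print("shift start-axes",R.inv().apply(np.array(a[:3])-s["ee_pos"])*10,"in end-axes",T.inv().apply(np.array(a[:3])-s["ee_pos"])*10,"rotvec",(R.inv()*T).as_rotvec()/np.pi)
E
python3 -m pendant '.29 -.26 0 0 0 0;.29 -.26 0 0 0 0;.29 -.26 0 0 0 0;.29 -.26 0 0 0 0;.29 -.26 0 0 0 0;.29 -.26 0 0 0 0;.29 -.26 0 0 0 0;.29 -.26 0 0 0 0;.29 -.26 0 0 0 0;.29 -.26 0 0 0 0;.29 -.26 0 0 0 0;.29 -.26 0 0 0 0;.29 -.26 0 0 0 0;.29 -.26 0 0 0 0;.29 -.26 0 0 0 0' .5
python3 go.py .413 .252 .10 180 0 14.7
```

```text
clock: 1.98
ee_pos: [0.4957, -0.1572, 0.2414]
tool_rot: [-180.0, 0.0, 15.5]
wrist_force: [0.5, -0.4, 0.5]
opening: 0.0437
t 1.975 pos [ 0.4957 -0.1572  0.2414] rot [-179.9896    0.0311   15.5036] open 0.04370123809566004 F [ 0.5115 -0.3987  0.4976] 
q [ 24.5585  13.7305 -16.1557 109.2816   4.4891  57.6231 -68.0645]
shift start-axes [ 0.2979 -4.1636  1.4146] in end-axes [ 0.2387 -4.1676  1.414 ] rotvec [-0.0001  0.0002  0.0045]
```

```bash
python3 -m pendant '.02 -.35 0 0 0 0;.02 -.35 0 0 0 0;.02 -.35 0 0 0 0;.02 -.35 0 0 0 0;.02 -.35 0 0 0 0;.02 -.35 0 0 0 0;.02 -.35 .2 0 0 0.0045;.02 -.35 .25 0 0 0;.02 -.35 .25 0 0 0;.02 -.35 .25 0 0 0;.02 -.35 .25 0 0 0;.02 -.31 .2 0 0 0;0 0 0 0 0 0;0 0 0 0 0 0'
python3 go.py .4133 .2519 .0215 180 0 14.7
python3 - <<'E'
from h import *
for n in ("top","side"): cv2.imwrite(f"pics/{n}1.png",ctrl.camera(n)[:,:,::-1])
a=cv2.imread("pics/side1.png"); crop("side",a,300,250,110,100,7,"pics/s1.png")
E
```

```text
clock: 3.72
ee_pos: [0.4098, 0.2486, 0.1017]
tool_rot: [180.0, 0.0, 14.7]
wrist_force: [0.3, -0.5, 0.2]
opening: 0.0439
t 3.725 pos [0.4098 0.2486 0.1017] rot [179.9577   0.0283  14.6751] open 0.04391371190590282 F [ 0.3047 -0.5082  0.1559] 
q [ -14.7184   23.0216  -28.669   120.7063   16.9591   40.1423 -129.8871]
shift start-axes [ 0.0425 -0.0233  0.8019] in end-axes [ 0.0422 -0.0227  0.8019] rotvec [ 0.0002  0.0002 -0.0001]
```

View pics/s1.png

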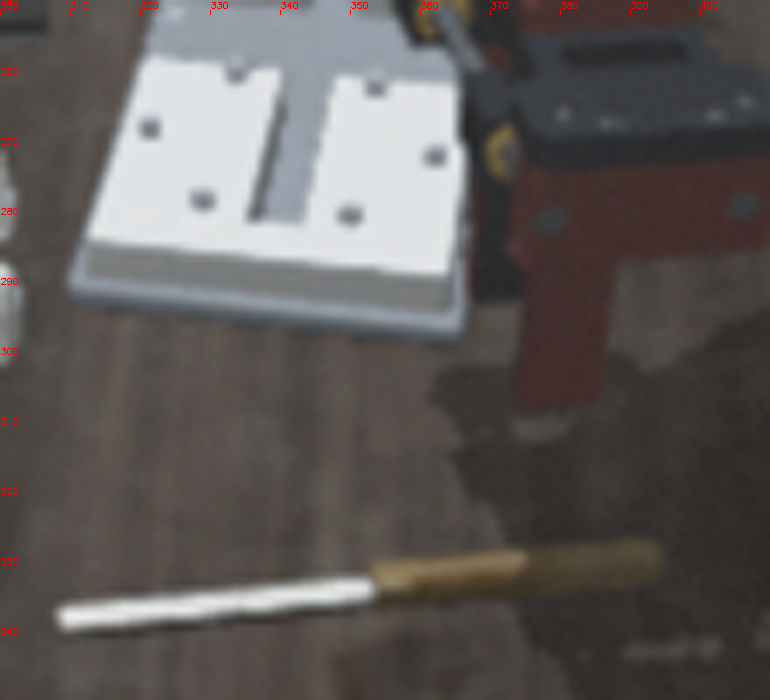

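View pics/top1.png

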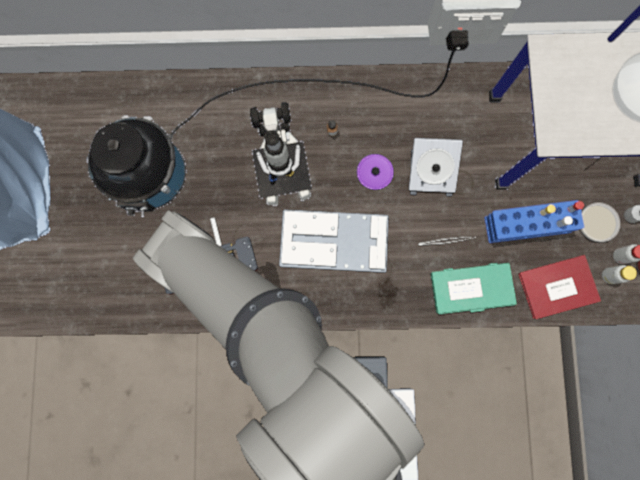

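```bash
python3 -m pendant '.04 -.02 .2 0 0 0;0 0 .2 0 0 0;0 0 .15 0 0 0;0 0 .1 0 0 0;0 0 .08 0 0 0;0 0 .06 0 0 0;0 0 0 0 0 0;0 0 0 0 0 0'
python3 go.py .4133 .2519 .0215 180 0 14.7
python3 - <<'E'
from h import *
a=ctrl.camera("side")[:,:,::-1].copy(); crop("side",a,300,280,110,90,7,"pics/s2.png")
print(w2px("side",[.4133,.2519,.0025]))
E
```

```text
clock: 4.82
ee_pos: [0.4132, 0.2526, 0.0229]
tool_rot: [-180.0, -0.0, 14.7]
wrist_force: [-0.2, -0.4, -0.6]
opening: 0.0439
t 4.825 pos [0.4132 0.2526 0.0229] rot [-179.9923   -0.026    14.7109] open 0.04394279408100049 F [-0.2074 -0.4426 -0.6099] 
q [ -19.3267   31.0848  -23.7916  122.3131   23.8706   30.9887 -136.07  ]
shift start-axes [-0.0004  0.0073  0.014 ] in end-axes [-0.0004  0.0073  0.014 ] rotvec [-0.     -0.0001  0.0001]
[370.79766236 332.89674636]
```

View pics/s2.png

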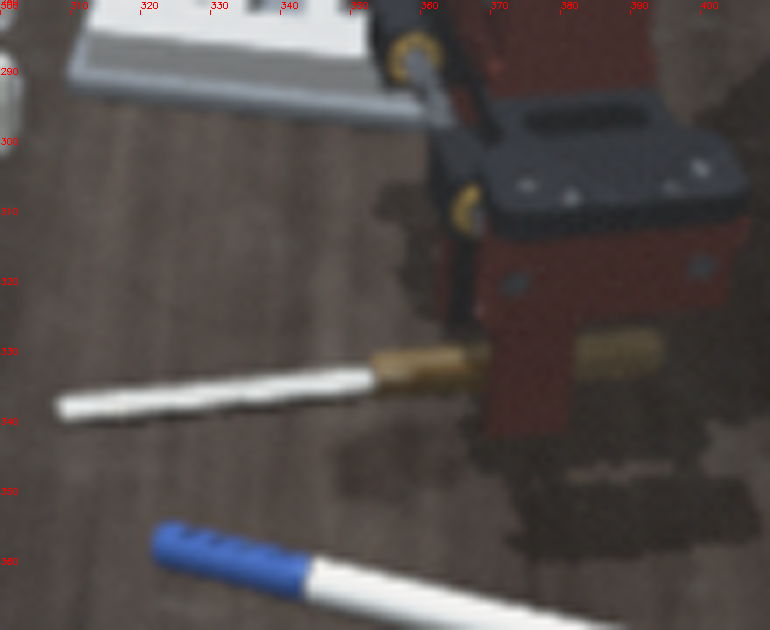

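```bash
python3 -m pendant '0 0 .01 0 0 0;0 0 0 0 0 0;0 0 0 0 0 0;0 0 0 0 0 0;0 0 0 0 0 0;0 0 0 0 0 0' 1 20
python3 -m pendant '0 0 -.1 0 0 0;0 0 -.2 0 0 0;0 0 -.3 0 0 0;0 0 -.3 0 0 0;0 0 0 0 0 0'
python3 go.py .4761 -.0332 .08 180 0 85.8
python3 - <<'E'
from h import *
a=ctrl.camera("side")[:,:,::-1].copy(); crop("side",a,290,230,130,110,6,"pics/s3.png")
E
```

```text
clock: 5.62
ee_pos: [0.413, 0.2524, 0.0217]
tool_rot: [180.0, -0.0, 14.7]
wrist_force: [-0.1, -0.3, 1.1]
opening: 0.0107
clock: 6.25
ee_pos: [0.4143, 0.2534, 0.114]
tool_rot: [-179.9, -0.3, 14.7]
wrist_force: [0.2, -0.5, 0.1]
opening: 0.0108
t 6.25 pos [0.4143 0.2534 0.114 ] rot [-179.9304   -0.2655   14.6908] open 0.010829232267284696 F [ 0.1692 -0.5062  0.12  ] 
q [ -14.1487   22.2944  -29.4794  119.6388   16.4135   41.6256 -129.436 ]
shift start-axes [-0.1305  2.9291  0.336 ] in end-axes [-2.8127  0.8262  0.3401] rotvec [ 0.0006 -0.0015 -0.395 ]
```

View pics/s3.png

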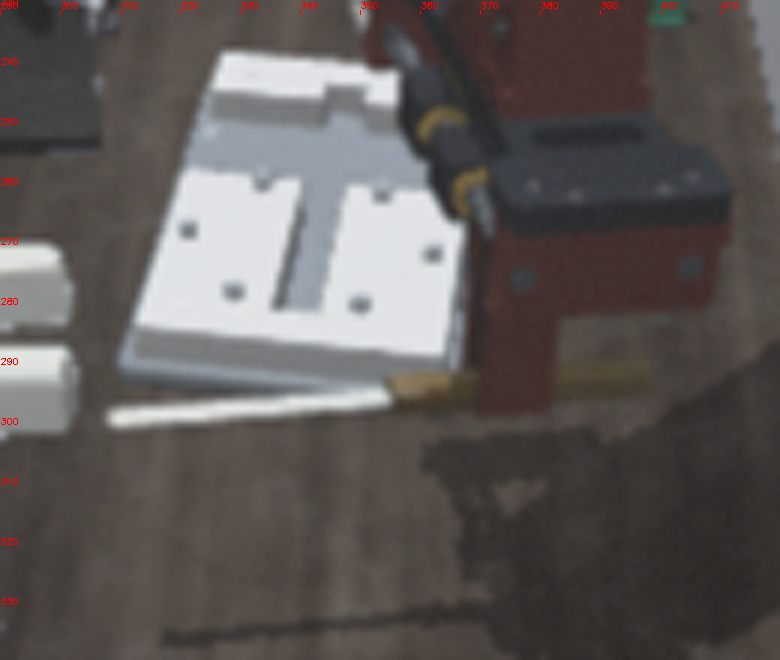

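```bash
python3 -m pendant '0 0 0 0 0 -.044;0 0 0 0 0 -.044;0 0 0 0 0 -.044;0 0 0 0 0 -.044;0 0 0 0 0 -.044;0 0 0 0 0 -.044;0 0 0 0 0 -.044;0 0 0 0 0 -.044;0 0 0 0 0 -.043;-.2 .06 0 0 0 0;-.3 .09 0 0 0 0;-.35 .1 0 0 0 0;-.4 .12 0 0 0 0;-.4 .12 0 0 0 0;-.4 .12 0 0 0 0;-.35 .1 0 0 0 0;-.3 .09 0 0 0 0;-.11 .03 0 0 0 0;0 0 0 0 0 0'
python3 go.py .4761 -.0332 .06 180 0 85.8
python3 - <<'E'
from h import *
a=ctrl.camera("side")[:,:,::-1].copy(); crop("side",a,290,180,130,110,6,"pics/s4.png")
a=ctrl.camera("top")[:,:,::-1].copy(); crop("top",a,265,180,130,100,6,"pics/t4.png")
E
```

```text
clock: 8.68
ee_pos: [0.4748, -0.0338, 0.1111]
tool_rot: [-179.9, -0.0, 85.8]
wrist_force: [-0.2, 0.7, -0.7]
opening: 0.0108
t 8.675 pos [ 0.4748 -0.0338  0.1111] rot [-179.9374   -0.0287   85.7564] open 0.010778197971243552 F [-0.186   0.7105 -0.6764] 
q [ 32.5555  25.1327 -43.3199 120.0652  24.7842  43.904  -30.5944]
shift start-axes [0.0063 0.0134 0.5109] in end-axes [0.0066 0.0129 0.5109] rotvec [-0.0003 -0.0002 -0.0002]
```

View pics/s4.png

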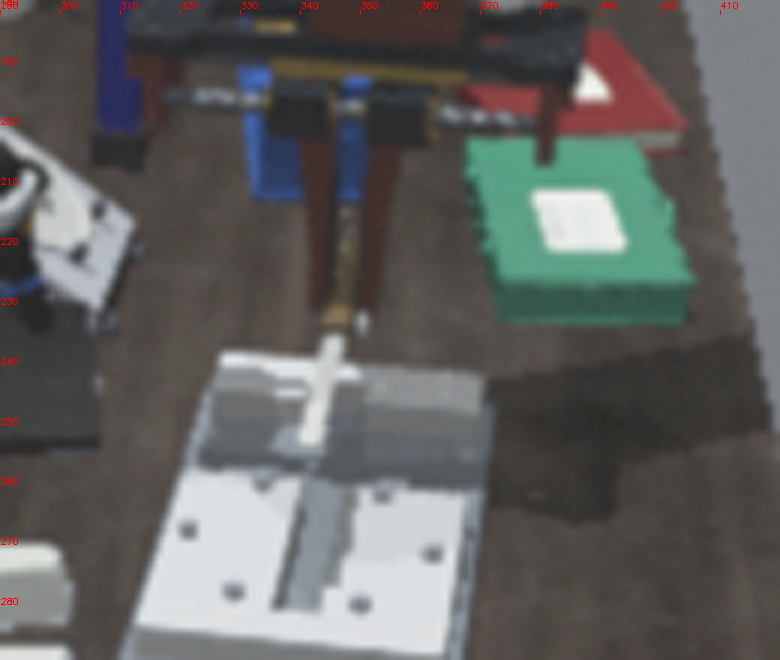

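View pics/t4.png

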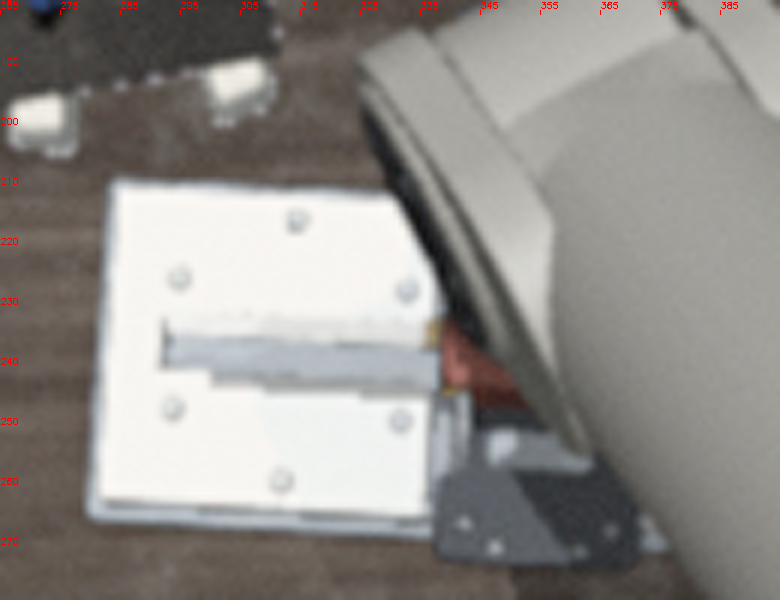

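```bash
python3 - <<'E'
from h import *
s=ctrl.get_state();p=s["ee_pos"];psi=np.radians(s["tool_rot"][2]);e=np.array([np.cos(psi),np.sin(psi),0])
for d in (.124,.128,.132):
  for dz in (-.019,-.0217+.005):
    q=p+d*e; q[2]=p[2]+dz
    print(d,dz,w2px("side",q),w2px("top",q))
print(w2px("side",p+.038*e+[0,0,-.0132]),w2px("top",p+.038*e+[0,0,-.0132]))
E
```

```text
0.124 -0.019 [341.2586176  253.61905638] [294.16524212 233.30049151]
0.124 -0.0167 [341.30071547 252.71949395] [294.09864323 233.13224171]
0.128 -0.019 [341.0525492  254.47259157] [292.27598875 233.20484477]
0.128 -0.0167 [341.09457315 253.57091365] [292.2056599  233.03641787]
0.132 -0.019 [340.84510137 255.33184035] [290.38700386 233.10921162]
0.132 -0.0167 [340.88704947 254.42803871] [290.31294613 232.94060768]
[345.48906239 234.38741122] [334.88427685 234.94428792]
```

```bash
python3 -m pendant '.007 .013 .1 0 0 0;0 0 .15 0 0 0;0 0 .15 0 0 0;0 0 .1 0 0 0;0 0 .05 0 0 0;0 0 0 0 0 0;0 0 0 0 0 0'
python3 go.py .4761 -.0332 .0325 180 0 85.8
python3 - <<'E'
from h import *
a=ctrl.camera("side")[:,:,::-1].copy(); crop("side",a,300,210,90,95,7,"pics/s5.png")
a=ctrl.camera("top")[:,:,::-1].copy(); crop("top",a,265,190,120,90,6,"pics/t5.png")
E
```

```text
clock: 9.65
ee_pos: [0.4769, -0.0333, 0.057]
tool_rot: [180.0, 0.0, 85.8]
wrist_force: [-0.4, -0.1, 0.5]
opening: 0.0108
t 9.65 pos [ 0.4769 -0.0333  0.057 ] rot [179.9602   0.0021  85.8006] open 0.010842221549973618 F [-0.3601 -0.1099  0.5109] 
q [ 28.4793  30.1994 -39.0271 121.714   30.913   38.0861 -35.9552]
shift start-axes [ 0.0004 -0.0081  0.2448] in end-axes [ 0.0003 -0.0079  0.2448] rotvec [0.0002 0.     0.    ]
```

View pics/s5.png

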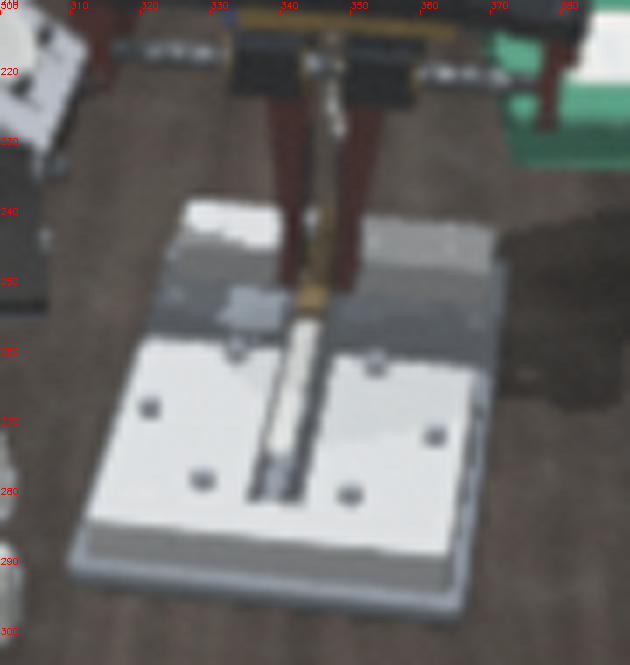

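View pics/t5.png

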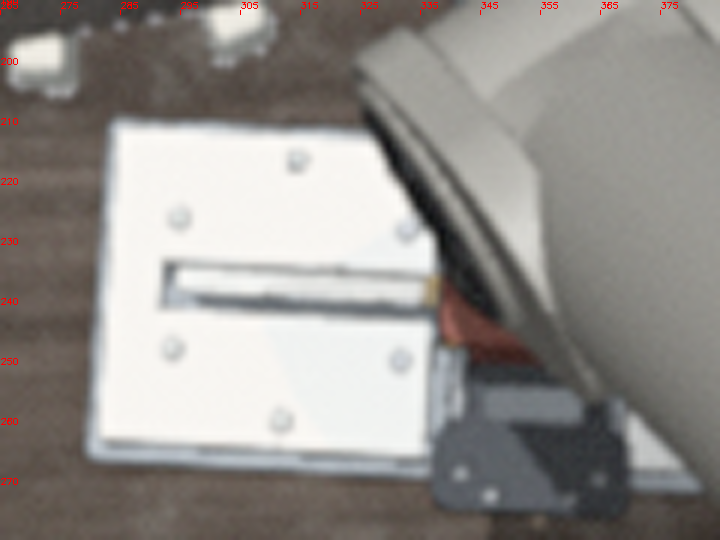

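```bash
python3 -m pendant '0 -.008 .06 0 0 0;0 0 .06 0 0 0;0 0 .06 0 0 0;0 0 .04 0 0 0;0 0 .02 0 0 0;0 0 0 0 0 0;0 0 0 0 0 0'
python3 go.py .4761 -.0332 .0325 180 0 85.8
```

```text
clock: 10.62
ee_pos: [0.4759, -0.0332, 0.0328]
tool_rot: [180.0, 0.0, 85.8]
wrist_force: [-0.3, 0.1, -0.8]
opening: 0.0111
t 10.625 pos [ 0.4759 -0.0332  0.0328] rot [179.9848   0.001   85.8066] open 0.011058273160803643 F [-0.3249  0.0645 -0.7541] 
q [ 26.6049  32.4098 -36.8445 122.4198  33.6739  35.4329 -38.3966]
shift start-axes [0.0003 0.0022 0.0028] in end-axes [0.0003 0.0022 0.0028] rotvec [0.0001 0.     0.    ]
```

Lower the last millimetre and release.

```bash
python3 -m pendant '0 0 .01 0 0 0;0 0 0 0 0 0;0 0 0 0 0 0'
python3 -m pendant '0 0 0 0 0 0;0 0 0 0 0 0;0 0 0 0 0 0;0 0 0 0 0 0' .55
python3 -m pendant '0 0 -.1 0 0 0;0 0 -.2 0 0 0;0 0 -.3 0 0 0;0 0 -.4 0 0 0;0 0 -.4 0 0 0;0 0 -.4 0 0 0;0 0 0 0 0 0;0 0 0 0 0 0'
python3 go.py .56 -.22 .2 180 0 -4
python3 - <<'E'
from h import *
a=ctrl.camera("side")[:,:,::-1].copy(); crop("side",a,300,210,90,95,7,"pics/s6.png")
a=ctrl.camera("top")[:,:,::-1].copy(); cv2.imwrite("pics/t6.png",a)
E
```

```text
clock: 11.0
ee_pos: [0.4758, -0.0333, 0.0317]
tool_rot: [180.0, 0.0, 85.8]
wrist_force: [-0.0, -0.6, -0.5]
opening: 0.0108
clock: 11.5
ee_pos: [0.4758, -0.0332, 0.0317]
tool_rot: [180.0, 0.0, 85.8]
wrist_force: [1.0, -0.5, 0.2]
opening: 0.0394
clock: 12.5
ee_pos: [0.4753, -0.0334, 0.2115]
tool_rot: [-180.0, 0.0, 85.8]
wrist_force: [0.0, 0.0, 0.2]
opening: 0.0394
t 12.5 pos [ 0.4753 -0.0334  0.2115] rot [-179.9848    0.0309   85.7947] open 0.03938364788720384 F [0.0362 0.0092 0.1526] 
q [ 38.7904  16.6846 -48.9211 114.8525  15.35    55.0119 -22.0621]
shift start-axes [-1.7985  0.9817  0.1156] in end-axes [0.9752 1.8021 0.1149] rotvec [0.0001 0.0002 0.4989]
```

View pics/s6.png

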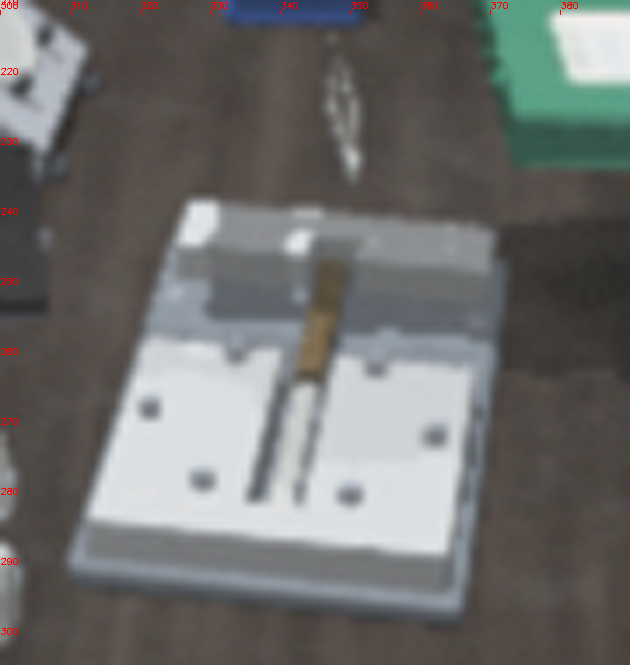

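View pics/t6.png

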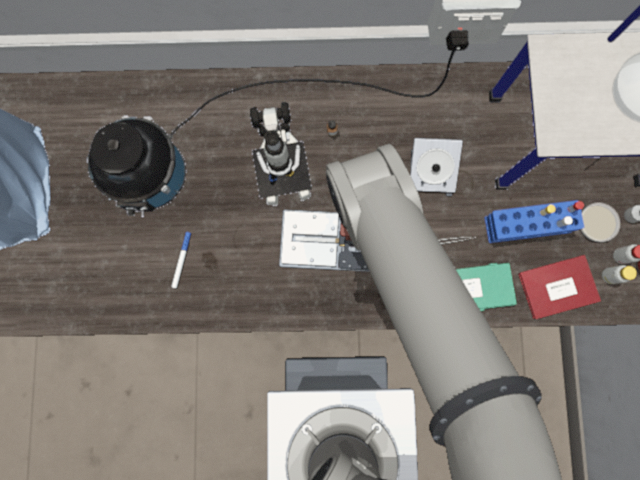

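```bash
python3 -m pendant '0 0 0 0 0 .05;0 0 0 0 0 .05;0 0 0 0 0 .05;0 0 0 0 0 .05;0 0 0 0 0 .05;0 0 0 0 0 .05;0 0 0 0 0 .05;0 0 0 0 0 .05;0 0 0 0 0 .05;0 0 0 0 0 .049;.12 .22 0 0 0 0;.15 .28 0 0 0 0;.15 .28 0 0 0 0;.15 .28 0 0 0 0;.15 .28 0 0 0 0;.12 .22 0 0 0 0;.1 .2 0 0 0 0;0 0 0 0 0 0;0 0 0 0 0 0'
python3 go.py .589 -.2185 .119 180 -35 -4
python3 - <<'E'
from h import *
a=ctrl.camera("top")[:,:,::-1].copy(); crop("top",a,265,190,130,90,6,"pics/t7.png")
E
```

```text
clock: 14.98
ee_pos: [0.5569, -0.2141, 0.2113]
tool_rot: [-179.9, 0.1, -4.0]
wrist_force: [0.2, 0.2, 0.5]
opening: 0.0396
t 14.975 pos [ 0.5569 -0.2141  0.2113] rot [-179.9492    0.0521   -3.9506] open 0.03961578560145246 F [0.1706 0.2064 0.5039] 
q [ 35.5431  24.0679 -26.6384 100.5166  12.3474  58.3801 -89.5727]
shift start-axes [0.3242 0.0227 0.9224] in end-axes [-0.2644  0.0216  0.9413] rotvec [-0.0004  0.1947  0.0002]
```

View pics/t7.png

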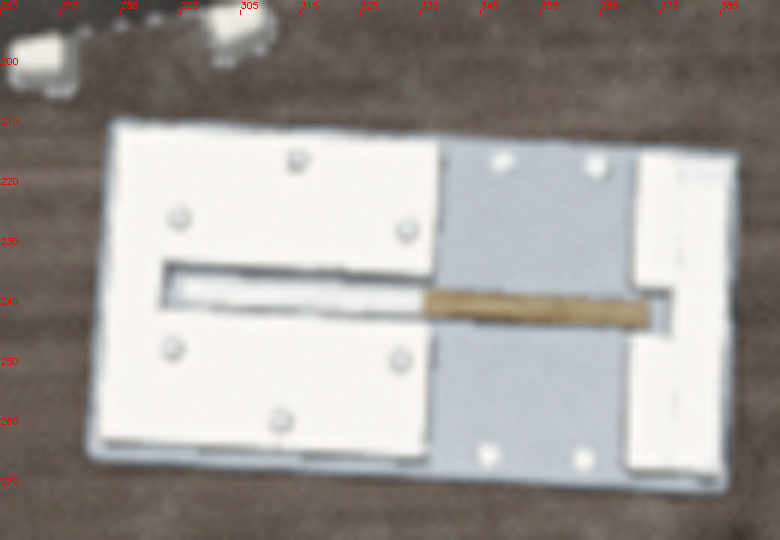

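```bash
python3 -m pendant '0 0 0 0 .04 0;0 0 0 0 .04 0;0 0 0 0 .04 0;0 0 0 0 .04 0;0 0 0 0 .035 0;-.07 .01 .2 0 0 0;-.07 .01 .3 0 0 0;-.07 0 .3 0 0 0;-.05 0 .14 0 0 0;0 0 0 0 0 0;0 0 0 0 0 0'
python3 go.py .6234 -.2209 .0697 180 -35 -4
python3 - <<'E'
from h import *
for n in ("top","side"): cv2.imwrite(f"pics/{n}8.png",ctrl.camera(n)[:,:,::-1])
a=cv2.imread("pics/top8.png"); crop("top",a,380,120,110,90,7,"pics/t8.png")
a=cv2.imread("pics/side8.png"); crop("side",a,240,130,120,110,6,"pics/s8.png")
E
```

```text
clock: 16.4
ee_pos: [0.569, -0.219, 0.1546]
tool_rot: [179.5, -33.7, -3.8]
wrist_force: [0.7, -0.1, 1.1]
opening: 0.0395
t 16.4 pos [ 0.569  -0.219   0.1546] rot [179.5461 -33.7201  -3.8324] open 0.03946601015572967 F [ 0.6923 -0.1329  1.1258] 
q [  58.3301   24.1278  -45.8943  124.3846   60.9057    9.7709 -131.8116]
shift start-axes [-0.0187 -0.025   1.008 ] in end-axes [-0.0412 -0.0186  1.0074] rotvec [0.002  0.0071 0.0008]
```

View pics/t8.png

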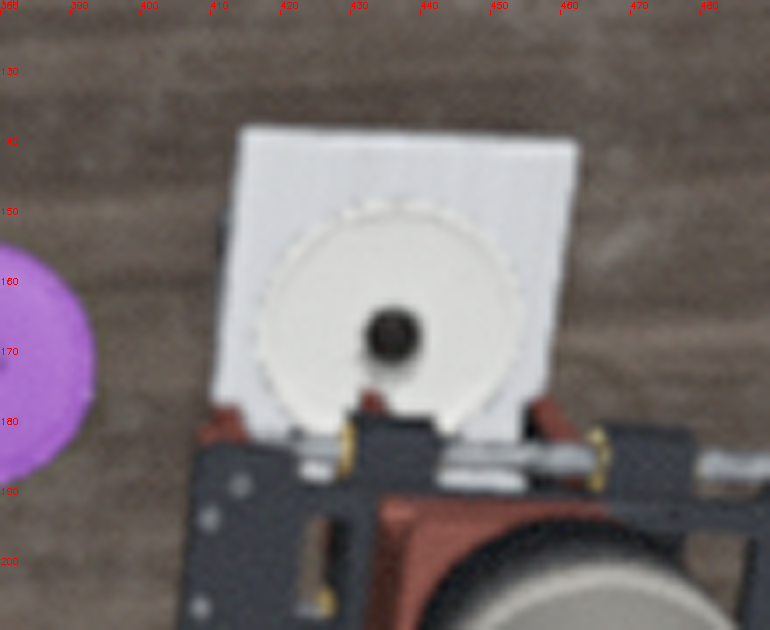

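View pics/s8.png

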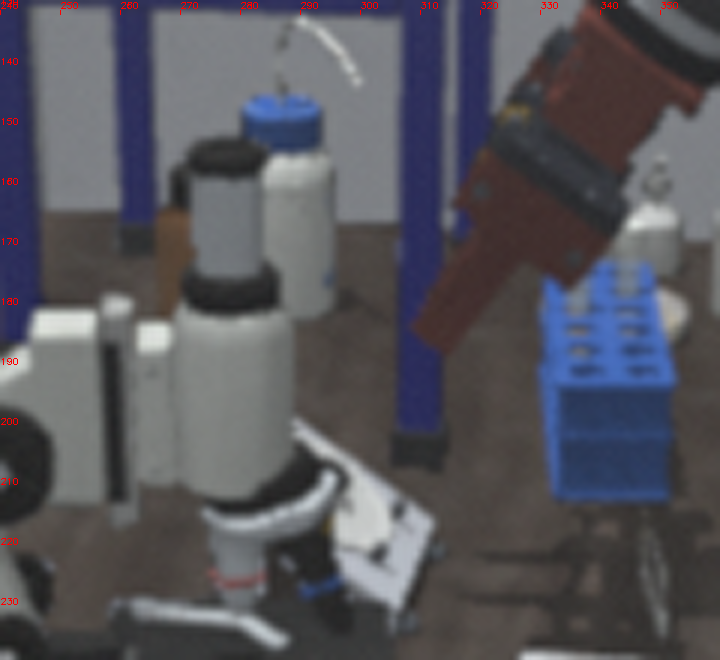

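```bash
python3 -m pendant '0 0 -.2 0 0 0;0 0 -.1 0 -.03 0;0 0 0 0 -.045 0;0 0 0 0 0 0;0 0 0 0 0 0'
python3 go.py .6055 -.2192 .130 180 -20 -4
```

```text
clock: 17.12
ee_pos: [0.5519, -0.2179, 0.1785]
tool_rot: [179.6, -20.3, -4.0]
wrist_force: [0.5, 0.1, 0.4]
opening: 0.0398
t 17.125 pos [ 0.5519 -0.2179  0.1785] rot [179.5964 -20.308   -3.9554] open 0.03980703518790831 F [0.5254 0.0699 0.3687] 
q [  69.3679   29.6976  -64.6077  115.6675   42.9542   36.3624 -113.2789]
shift start-axes [ 0.3337 -0.0281  0.6401] in end-axes [ 0.3371 -0.024   0.6385] rotvec [ 0.0022 -0.0017  0.0002]
```

```bash
python3 -m pendant '.09 0 .12 .002 0 0;.09 -.01 .18 0 0 0;.09 -.01 .2 0 0 0;.06 0 .13 0 0 0;0 0 0 0 0 0;0 0 0 0 0 0'
python3 go.py .626 -.2206 .0734 180 -20 -4
python3 - <<'E'
from h import *
a=ctrl.camera("top")[:,:,::-1].copy(); crop("top",a,380,120,110,90,7,"pics/t9.png")
print(w2px("top",[.6302-.005*.572,-.2214,.0639]))
E
```

```text
clock: 17.88
ee_pos: [0.605, -0.2199, 0.1314]
tool_rot: [180.0, -20.2, -4.0]
wrist_force: [-0.2, -0.7, -0.2]
opening: 0.0395
t 17.875 pos [ 0.605  -0.2199  0.1314] rot [179.9504 -20.2177  -3.9633] open 0.03951484949779093 F [-0.1692 -0.7215 -0.2084] 
q [  59.6828   36.108   -56.9164  111.3925   49.9348   35.0932 -118.9684]
shift start-axes [-0.003  -0.0079  0.6173] in end-axes [-0.0007 -0.0075  0.6173] rotvec [ 0.0002 -0.0012  0.0002]
[436.16702732 168.01000616]
```

View pics/t9.png

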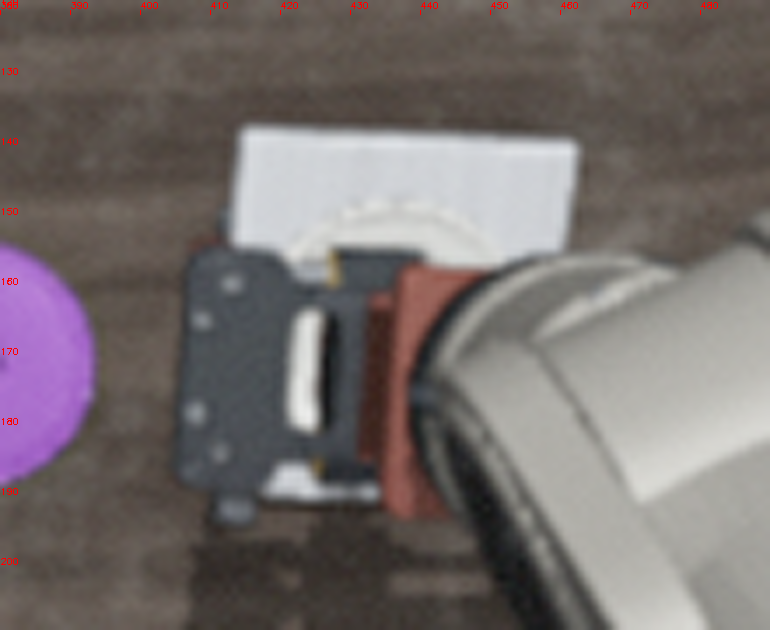

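```bash
python3 -m pendant '0 -.007 .12 0 0 0;0 0 .15 0 0 0;0 0 .13 0 0 0;0 0 .09 0 0 0;0 0 .06 0 0 0;0 0 0 0 0 0;0 0 0 0 0 0'
python3 go.py .626 -.2206 .0734 180 -20 -4
python3 - <<'E'
from h import *
a=ctrl.camera("side")[:,:,::-1].copy(); crop("side",a,250,150,100,90,7,"pics/s9.png")
E
```

```text
clock: 18.8
ee_pos: [0.6242, -0.2207, 0.0799]
tool_rot: [180.0, -20.2, -4.0]
wrist_force: [-0.2, -0.2, -0.5]
opening: 0.0397
t 18.8 pos [ 0.6242 -0.2207  0.0799] rot [179.9514 -20.2283  -3.9833] open 0.03967667576183742 F [-0.2142 -0.1676 -0.5126] 
q [  54.1434   40.3001  -50.8949  110.6636   56.3475   31.5306 -124.4092]
shift start-axes [-0.0059 -0.0023  0.0675] in end-axes [-0.0056 -0.0022  0.0675] rotvec [ 0.0002 -0.0013  0.0001]
```

View pics/s9.png

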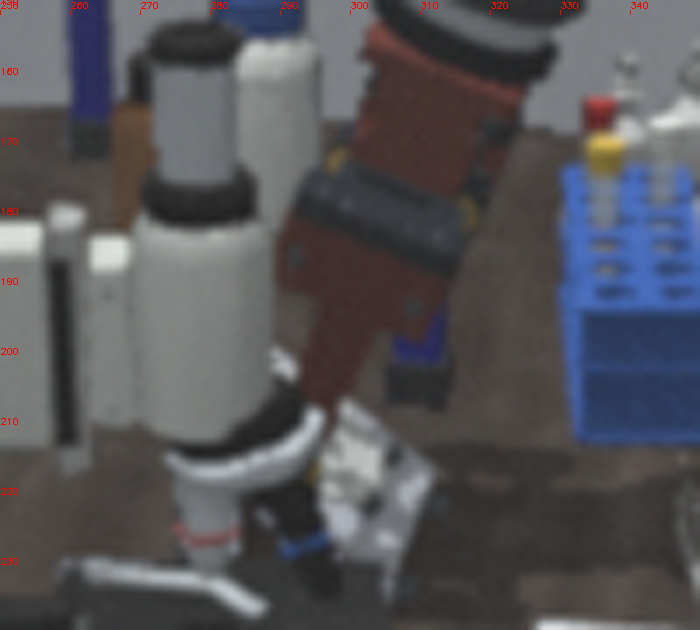

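```bash
python3 -m pendant '-.005 0 .03 0 0 0;0 0 .025 0 0 0;0 0 .012 0 0 0;0 0 0 0 0 0;0 0 0 0 0 0'
python3 go.py .626 -.2206 .0734 180 -20 -4
python3 -m pendant '0 0 0 0 0 0;0 0 0 0 0 0;0 0 0 0 0 0;0 0 0 0 0 0' 1 30
```

```text
clock: 19.48
ee_pos: [0.626, -0.2208, 0.0732]
tool_rot: [180.0, -20.2, -4.0]
wrist_force: [0.3, -0.7, 0.5]
opening: 0.0398
t 19.475 pos [ 0.626  -0.2208  0.0732] rot [179.9623 -20.2096  -3.9894] open 0.03975154336773142 F [ 0.2518 -0.6599  0.5256] 
q [  53.5245   40.8228  -50.1589  110.5944   57.1568   31.0618 -125.1017]
shift start-axes [ 0.001  -0.0022 -0.0018] in end-axes [ 0.001  -0.0022 -0.0018] rotvec [ 0.0002 -0.0012  0.0001]
clock: 19.98
ee_pos: [0.626, -0.2211, 0.0733]
tool_rot: [179.9, -20.2, -4.0]
wrist_force: [-0.3, -1.4, 0.2]
opening: 0.0195
```

```bash
python3 -m pendant '-.01 0 -.04 0 0 0;-.03 0 -.1 0 0 0;-.05 0 -.18 0 0 0;-.05 0 -.2 0 0 0;-.05 0 -.2 0 0 0;0 0 -.2 0 0 0;0 0 0 0 0 0' - 40
python3 go.py .5 -.15 .2 180 0 -4
python3 - <<'E'
from h import *
a=ctrl.camera("side")[:,:,::-1].copy(); crop("side",a,250,130,110,90,7,"pics/s10.png")
a=ctrl.camera("top")[:,:,::-1].copy(); crop("top",a,370,120,120,100,6,"pics/t10.png")
E
```

```text
clock: 20.85
ee_pos: [0.5761, -0.2176, 0.1547]
tool_rot: [179.9, -20.3, -4.0]
wrist_force: [-0.9, 0.8, -1.6]
opening: 0.0193
t 20.85 pos [ 0.5761 -0.2176  0.1547] rot [179.8592 -20.3058  -3.9724] open 0.019302624796218085 F [-0.9452  0.8275 -1.5614] 
q [  64.2948   32.6916  -60.5056  114.0297   46.5931   35.3653 -116.4614]
shift start-axes [-0.5989 -0.6196 -0.7065] in end-axes [-0.8066 -0.621  -0.4533] rotvec [ 0.0007 -0.1128  0.    ]
```

View pics/s10.png

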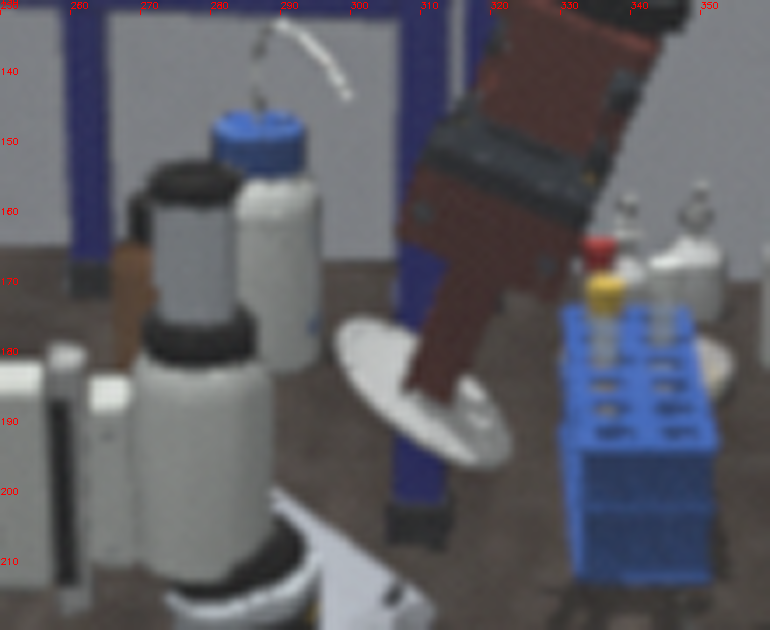

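View pics/t10.png

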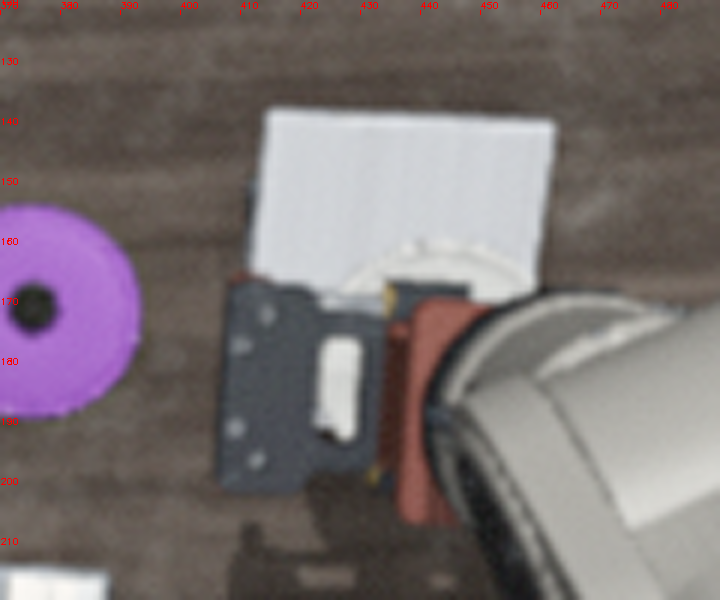

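```bash
python3 - <<'E'
from h import *
a=cv2.imread("pics/top0.png"); crop("top",a,240,90,90,125,5,"pics/t_mic.png")
a=cv2.imread("pics/side0.png"); crop("side",a,220,140,110,170,4,"pics/s_mic.png")
E
```

```text
(no output)
```

View pics/t_mic.png

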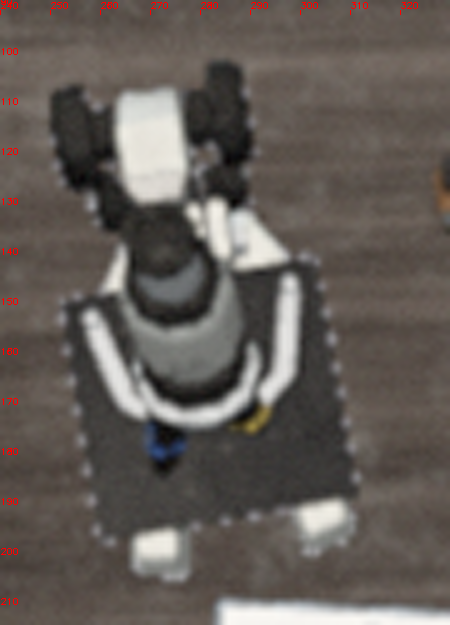

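View pics/s_mic.png

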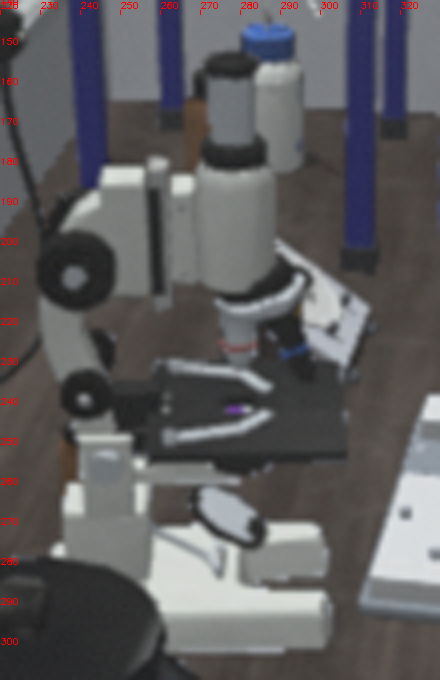

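```bash
python3 - <<'E'
from h import *
def tri(a,b):
    A=[];r=[]
    os=[];ds=[]
    for n,p in (("top",a),("side",b)):
        T=M[n]["world_from_camera"];d=T[:3,:3]@np.linalg.solve(M[n]["K"],[*p,1]);d/=np.linalg.norm(d)
        P=np.eye(3)-np.outer(d,d);A.append(P);r.append(P@T[:3,3])
    return np.linalg.solve(sum(A),sum(r))
for l,a,b in (("stage fl",(260,197),(307,253)),("stage fr",(311,186),(306,234)),("foot",(272,203),(301,285)),("foot2",(307,198),(301,265)),("eyep",(272,133),(277,155)),("nose",(280,174),(296,211)),("barrel mid front",(276,160),(286,185))):
    print(l,tri(a,b).round(3))
E
```

```text
stage fl [0.555 0.159 0.127]
stage fr [0.573 0.053 0.119]
foot [0.565 0.144 0.036]
foot2 [0.574 0.065 0.04 ]
eyep [0.622 0.114 0.321]
nose [0.583 0.111 0.2  ]
barrel mid front [0.599 0.114 0.257]
```

```bash
python3 -m pendant '0 0 -.15 0 0 0;0 0 -.15 0 0 0;0 0 0 0 -.03 0;0 0 0 0 -.03 0;0 0 0 0 -.03 0;0 0 0 0 -.023 0;0 0 0 0 0 0'
python3 go.py .52 -.10 .2 180 0 -4
```

```text
clock: 21.82
ee_pos: [0.5673, -0.216, 0.1817]
tool_rot: [-180.0, 0.0, -4.0]
wrist_force: [0.6, 0.2, -0.2]
opening: 0.0192
t 21.825 pos [ 0.5673 -0.216   0.1817] rot [-179.9528    0.0279   -3.9671] open 0.019158726390123504 F [ 0.5809  0.242  -0.2041] 
q [  57.4858   38.0175  -61.0089   99.1753   36.3623   65.1569 -108.5663]
shift start-axes [-0.5518 -1.1247 -0.1814] in end-axes [-0.5524 -1.1242 -0.1826] rotvec [-0.0003  0.0002  0.0002]
```

```bash
python3 -m pendant '-.1 -.18 -.03 0 0 0;-.11 -.23 -.04 0 0 0;-.12 -.25 -.04 0 0 0;-.11 -.24 -.04 0 0 0;-.1 -.2 -.03 0 0 0;0 0 0 0 0 0'
python3 -m pendant '0 0 0 0 0 -.04;0 0 0 0 0 -.05;0 0 0 0 0 -.05;0 0 0 0 0 -.05;0 0 0 0 0 -.05;0 0 0 0 0 -.05;0 0 0 0 0 -.05;0 0 0 0 0 -.05;0 0 0 0 0 -.05;0 0 0 0 0 -.05;0 0 0 0 0 -.05;0 0 0 0 0 -.05;0 0 0 0 0 -.05;0 0 0 0 0 -.05;0 0 0 0 0 -.05;0 0 0 0 0 -.05;0 0 0 0 0 -.05;0 0 0 0 0 -.05;0 0 0 0 0 -.05;0 0 0 0 0 -.05'
python3 go.py .48 .0536 .15 180 15 176
python3 - <<'E'
import numpy as np
from scipy.spatial.transform import Rotation as Ro
R=Ro.from_euler('xyz',[179.95,-20.2,-4],degrees=True)
O=np.array([.6376,-.2217,.05]);T=np.array([.626,-.2211,.0733])
Rl=Ro.from_euler('z',-4,degrees=True)*Ro.from_euler('y',-35,degrees=True)
o=R.inv().apply(O-T);n=R.inv().apply(Rl.apply([0,0,1]));print("lid in tool",o,n)
for p in (13,14.8,16):
  Rt=Ro.from_euler('xyz',[180,p,176],degrees=True)
  print(p,"n",Rt.apply(n),"TCP",np.array([.4824,.0536,.026])-Rt.apply(o))
E
```

```text
clock: 22.58
ee_pos: [0.5195, -0.1011, 0.1998]
tool_rot: [179.9, 0.1, -3.8]
wrist_force: [0.1, -0.2, -1.1]
opening: 0.0189
clock: 25.08
ee_pos: [0.5203, -0.1044, 0.1987]
tool_rot: [-180.0, -0.2, 174.4]
wrist_force: [-0.4, 1.0, 0.2]
opening: 0.0188
t 25.075 pos [ 0.5203 -0.1044  0.1987] rot [-179.9505   -0.156   174.3701] open 0.01878401628654893 F [-0.3756  1.0055  0.1887] 
q [ 61.2514  40.8802 -80.0018 107.9462  43.2232  70.2105  50.9583]
shift start-axes [0.5544 1.5332 0.4869] in end-axes [0.6204 1.548  0.3376] rotvec [-0.0014 -0.0842 -0.009 ]
lid in tool [ 0.00285383 -0.00023322  0.02587685] [-2.55445758e-01  8.43712464e-04 -9.66823020e-01]
13 n [ 0.03139318 -0.00134945  0.9995062 ] TCP [0.47938334 0.05404473 0.0518556 ]
14.8 n [5.89482168e-05 8.41650663e-04 9.99999644e-01] TCP [0.47857467 0.05410128 0.05174734]
16 n [-0.02083245  0.00230252  0.99978033] TCP [0.47803761 0.05413884 0.05166105]
```

```bash
python3 -m pendant '.05 .16 0 0 0 0;.06 .2 0 0 0 0;.06 .2 0 0 0 0;0 0 0 0 0 0'
python3 go.py .4786 .0541 .18 180 14.8 176
```

```text
clock: 25.58
ee_pos: [0.5082, -0.0431, 0.1996]
tool_rot: [-179.9, -0.1, 174.4]
wrist_force: [-0.1, -0.4, -1.2]
opening: 0.0188
t 25.575 pos [ 0.5082 -0.0431  0.1996] rot [-179.9261   -0.0926  174.4118] open 0.018817771348251945 F [-0.1188 -0.4239 -1.2178] 
q [ 56.4177  38.2945 -80.1605 110.5224  41.1686  68.1353  45.1631]
shift start-axes [0.3893 0.939  0.1954] in end-axes [0.4014 0.9492 0.0967] rotvec [-0.0015 -0.0827 -0.0087]
```

```bash
python3 -m pendant '.06 .2 0 0 0 0;.08 .24 0 0 0 0;.1 .24 0 0 0 0;.1 .2 0 0 0 0;.05 .06 0 0 0 0;0 0 0 0 0 0;0 0 0 0 0 0'
python3 go.py .4786 .0541 .18 180 14.8 176
python3 - <<'E'
from h import *
for n in ("top","side"): cv2.imwrite(f"pics/{n}11.png",ctrl.camera(n)[:,:,::-1])
E
```

```text
clock: 26.45
ee_pos: [0.4797, 0.0509, 0.199]
tool_rot: [-179.9, -0.1, 174.1]
wrist_force: [0.3, -0.6, -0.8]
opening: 0.019
t 26.45 pos [0.4797 0.0509 0.199 ] rot [-179.9369   -0.1393  174.1084] open 0.019044140902639554 F [ 0.266  -0.6115 -0.8419] 
q [ 47.5921  34.426  -79.9021 113.9176  37.8591  64.98    35.5849]
shift start-axes [0.0139 0.031  0.1902] in end-axes [0.0615 0.0312 0.1805] rotvec [-0.0017 -0.083  -0.0104]
```

View pics/top11.png

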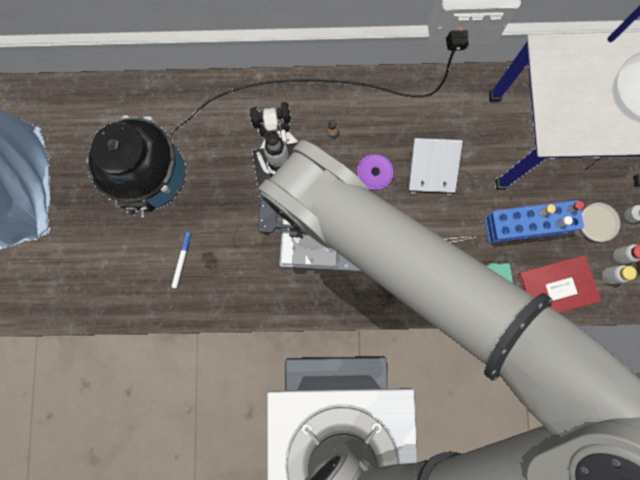

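View pics/side11.png

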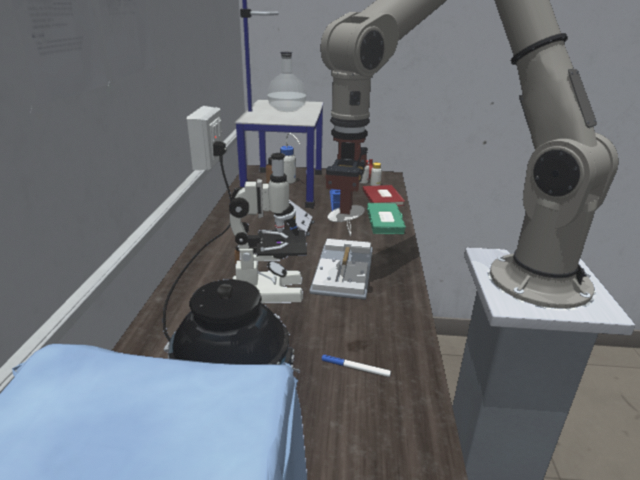

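```bash
python3 -m pendant '0 0 0 -.001 -.04 -.005;0 0 0 -.001 -.043 -.005;.06 .03 .18 0 0 0;0 0 0 0 0 0;0 0 0 0 0 0'
python3 go.py .4786 .0541 .10 180 14.8 176
python3 - <<'E'
from h import *
a=ctrl.camera("side")[:,:,::-1].copy(); crop("side",a,290,140,110,100,7,"pics/s12.png")
a=ctrl.camera("top")[:,:,::-1].copy(); crop("top",a,260,180,120,100,6,"pics/t12.png")
E
```

```text
clock: 27.18
ee_pos: [0.479, 0.055, 0.1807]
tool_rot: [179.9, 14.8, 176.0]
wrist_force: [-0.7, 0.0, -0.8]
opening: 0.0189
t 27.175 pos [0.479  0.055  0.1807] rot [179.8522  14.8119 175.9648] open 0.018918060098942754 F [-0.6717  0.0296 -0.8159] 
q [ 48.6045  23.5148 -76.5777 125.097   45.1401  44.1738  29.9343]
shift start-axes [ 0.2098 -0.0116  0.7793] in end-axes [ 0.2097 -0.0096  0.7794] rotvec [ 0.0008  0.0001 -0.0002]
```

View pics/s12.png

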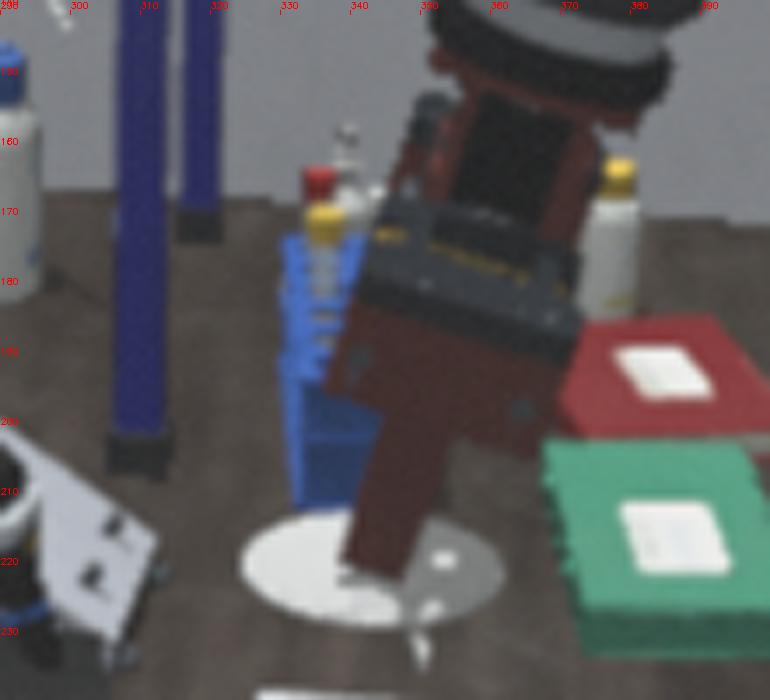

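View pics/t12.png

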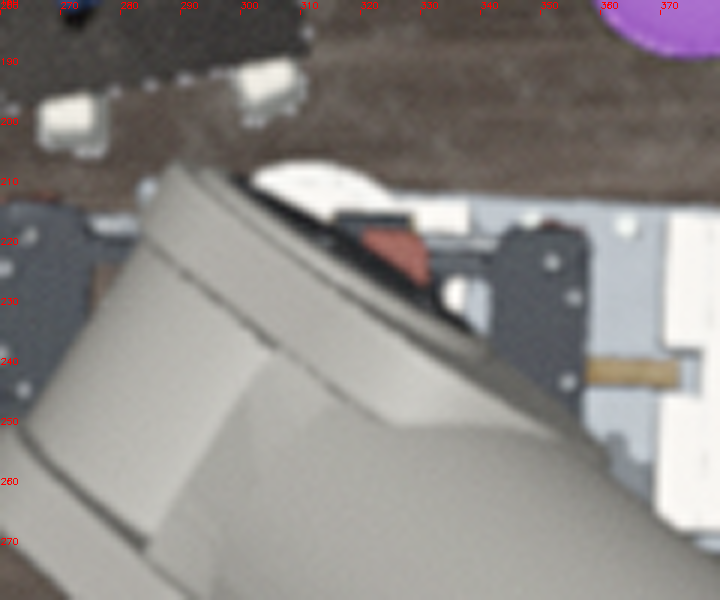

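```bash
cat > chk.py <<'E'
from h import *
from scipy.spatial.transform import Rotation as Ro
import sys
u0,v0,s=map(int,sys.argv[2:5])
s_=ctrl.get_state();R=Ro.from_euler('xyz',s_["tool_rot"],degrees=True)
o=np.array([.00285,-.00023,.02588]);n=np.array([-.2554,.0008,-.9668])
x=np.cross([0,1,0],n);x/=np.linalg.norm(x);y=np.cross(n,x)
a=cv2.imread(sys.argv[1])
O=s_["ee_pos"]+R.apply(o);print("lid origin",O,"n",R.apply(n))
for h,c in ((0,(0,255,0)),(.003,(255,0,255))):
  pts=np.array([w2px("side",s_["ee_pos"]+R.apply(o+h*n+.0415*(np.cos(t)*x+np.sin(t)*y))) for t in np.linspace(0,6.283,90)])
  q=((pts+.5-[u0,v0])*s-.5).round().astype(int); cv2.polylines(a,[q],True,c,1)
cv2.imwrite(sys.argv[1].replace(".png","o.png"),a)
E
python3 chk.py pics/s12.png 290 140 7
```

```text
lid origin [0.48299054 0.05468938 0.15500266] n [-7.06842598e-04 -1.99065107e-03  9.99963788e-01]
```

View pics/s12o.png

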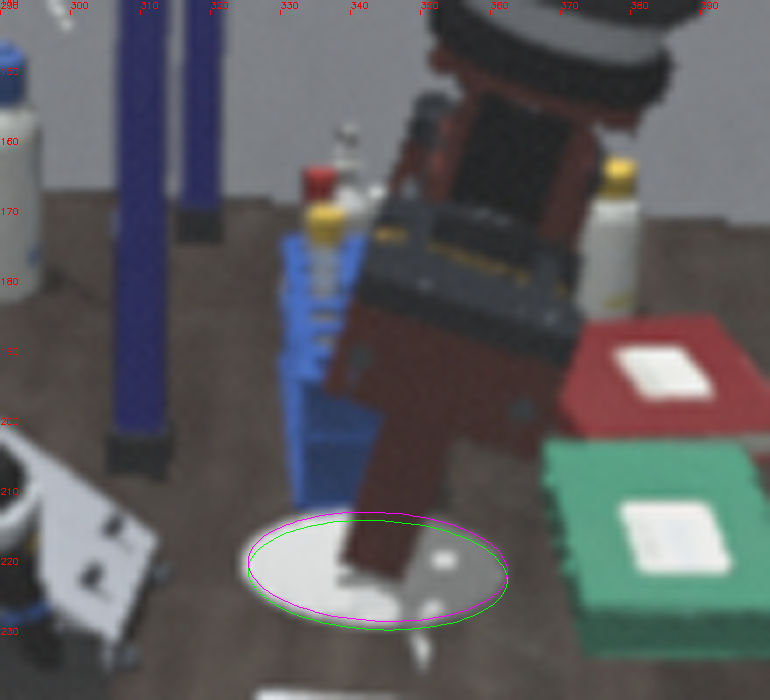

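```bash
python3 go.py .4782 .0540 .0785 180 14.8 176
```

```text
t 27.275 pos [0.4791 0.0551 0.1808] rot [179.832   14.8302 175.9505] open 0.018990607416124006 F [-0.1303  0.4601 -0.7263] 
q [ 48.6115  23.5213 -76.5885 125.0948  45.1572  44.1581  29.9084]
shift start-axes [ 0.27   -0.0147  0.9862] in end-axes [ 0.2695 -0.0118  0.9864] rotvec [ 0.0009  0.0002 -0.0003]
```

```bash
python3 -m pendant '.03 -.015 .1 .001 0 0;.05 0 .2 0 0 0;.06 0 .2 0 0 0;.05 0 .2 0 0 0;.05 0 .17 0 0 0;.03 0 .11 0 0 0;0 0 0 0 0 0;0 0 0 0 0 0'
python3 go.py .4782 .0540 .054 180 14.8 176
python3 - <<'E'
from h import *
a=ctrl.camera("side")[:,:,::-1].copy(); crop("side",a,300,200,90,95,7,"pics/s13.png")
E
python3 chk.py pics/s13.png 300 200 7
```

```text
clock: 28.28
ee_pos: [0.4774, 0.0536, 0.0787]
tool_rot: [-179.9, 14.8, 176.0]
wrist_force: [-0.2, -0.8, -1.1]
opening: 0.0191
t 28.275 pos [0.4774 0.0536 0.0787] rot [-179.9289   14.8119  176.0042] open 0.019117762999391535 F [-0.2046 -0.7584 -1.0678] 
q [ 33.7227  31.1683 -60.8802 130.1609  64.6887  36.8665  11.217 ]
shift start-axes [0.0557 0.005  0.2409] in end-axes [0.0556 0.0047 0.2409] rotvec [-0.0004  0.0001  0.    ]
lid origin [0.48136614 0.05300839 0.05315996] n [-5.66773510e-04  2.06539152e-03  9.99963726e-01]
```

View pics/s13o.png

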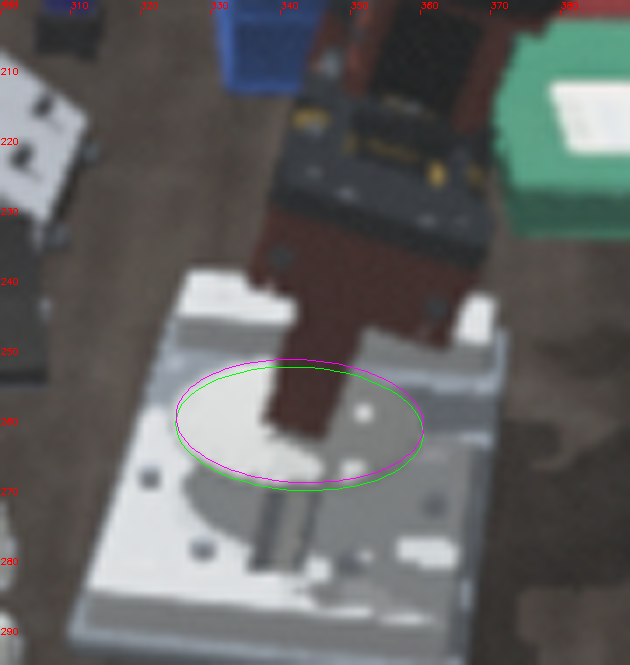

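```bash
python3 -m pendant '.01 0 .06 0 0 0;.015 0 .06 0 0 0;.015 .003 .06 0 0 0;.01 0 .035 0 0 0;0 0 0 0 0 0;0 0 0 0 0 0'
python3 go.py .4784 .0540 .0517 180 14.8 176
python3 - <<'E'
from h import *
a=ctrl.camera("side")[:,:,::-1].copy(); crop("side",a,300,200,90,95,7,"pics/s14.png")
E
python3 chk.py pics/s14.png 300 200 7
```

```text
clock: 29.08
ee_pos: [0.478, 0.0537, 0.0566]
tool_rot: [-179.9, 14.8, 176.0]
wrist_force: [0.4, -0.5, -1.6]
opening: 0.0189
t 29.075 pos [0.478  0.0537 0.0566] rot [-179.9149   14.8169  176.0053] open 0.018867400258666105 F [ 0.3535 -0.5375 -1.6283] 
q [ 31.0464  33.3679 -57.9135 130.7783  69.8728  35.9371   6.4524]
shift start-axes [0.0088 0.0035 0.0484] in end-axes [0.0088 0.0034 0.0484] rotvec [-0.0005  0.0001  0.    ]
lid origin [0.48186691 0.05311896 0.03093601] n [-3.51187776e-04  2.29417432e-03  9.99963326e-01]
```

View pics/s14.png

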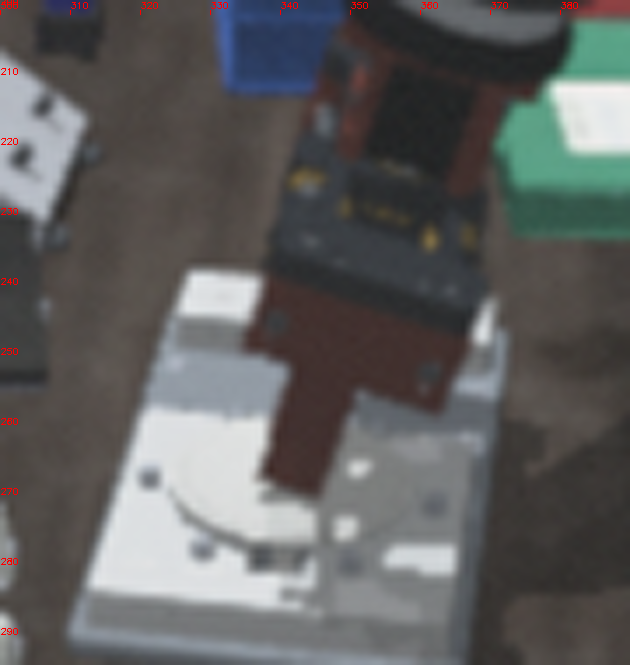

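```bash
python3 -m pendant '.006 .004 .015 0.0005 0 0;.004 0 .012 0 0 0;.002 0 .008 0 0 0;0 0 0 0 0 0;0 0 0 0 0 0'
python3 go.py .4784 .0540 .0517 180 14.8 176
```

```text
clock: 29.75
ee_pos: [0.4777, 0.054, 0.0528]
tool_rot: [-179.8, 14.8, 176.0]
wrist_force: [0.3, 0.3, -0.3]
opening: 0.0191
t 29.75 pos [0.4777 0.054  0.0528] rot [-179.8194   14.809   175.9987] open 0.01909271661136497 F [ 0.3277  0.3167 -0.2834] 
q [ 30.5026  33.7419 -57.4331 130.8927  70.7881  35.9194   5.4844]
shift start-axes [-0.004   0.0007  0.0128] in end-axes [-0.004   0.0006  0.0128] rotvec [-0.001  0.    -0.   ]
```

```bash
python3 -m pendant '.001 0 .005 -.001 0 0;.001 0 .005 0 0 0;0 0 0 0 0 0;0 0 0 0 0 0'
python3 go.py .4784 .0540 .0517 180 14.8 176
```

```text
clock: 30.25
ee_pos: [0.4777, 0.054, 0.0518]
tool_rot: [-180.0, 14.8, 176.0]
wrist_force: [-0.1, -0.1, -0.9]
opening: 0.019
t 30.25 pos [0.4777 0.054  0.0518] rot [-179.9985   14.8078  176.0001] open 0.0190140057433087 F [-0.0509 -0.1238 -0.8556] 
q [ 30.566   33.858  -57.3531 130.9406  71.0273  35.692    5.3938]
shift start-axes [-0.0063  0.0006  0.0028] in end-axes [-0.0063  0.0006  0.0028] rotvec [-0.  0.  0.]
```

```bash
python3 -m pendant '.001 0 .005 0 0 0;0 0 0 0 0 0;0 0 0 0 0 0'
python3 -m pendant '.001 0 .005 0 0 0;0 0 0 0 0 0;0 0 0 0 0 0'
python3 go.py .4784 .0540 .0505 180 14.8 176
```

```text
clock: 30.62
ee_pos: [0.4778, 0.054, 0.0513]
tool_rot: [180.0, 14.8, 176.0]
wrist_force: [0.3, -0.5, -1.4]
opening: 0.0191
clock: 31.0
ee_pos: [0.4778, 0.054, 0.0509]
tool_rot: [-180.0, 14.8, 176.0]
wrist_force: [-0.4, -0.7, 0.9]
opening: 0.019
t 31.0 pos [0.4778 0.054  0.0509] rot [-179.9929   14.8158  176.0019] open 0.019023848341306576 F [-0.4463 -0.7441  0.9044] 
q [ 30.4589  33.9623 -57.2303 130.9584  71.2746  35.6664   5.1759]
shift start-axes [-0.0047  0.0008  0.0049] in end-axes [-0.0047  0.0008  0.0049] rotvec [-0.      0.0001  0.    ]
```

Contact probably just starting; one more small step, with a look.

```bash
python3 -m pendant '.001 0 .004 0 0 0;0 0 0 0 0 0;0 0 0 0 0 0'
python3 - <<'E'
from h import *
a=ctrl.camera("side")[:,:,::-1].copy(); crop("side",a,300,235,80,65,9,"pics/s15.png")
print(ctrl.get_state()["wrist_force"],ctrl.get_state()["wrist_torque"])
E
```

```text
clock: 31.38
ee_pos: [0.4778, 0.054, 0.0508]
tool_rot: [-180.0, 14.8, 176.0]
wrist_force: [-4.3, -2.1, 9.5]
opening: 0.019
[-4.89816108 -1.28418495 10.15101882] [-0.2682004   0.44102625 -0.06758282]
```

View pics/s15.png

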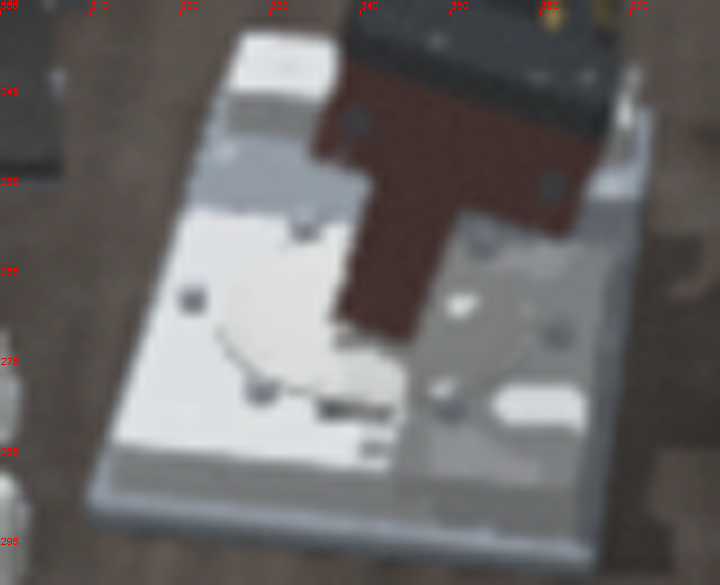

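```bash
python3 -m pendant '-.001 0 -.004 0 0 0;0 0 0 0 0 0'
python3 -m pendant '0 0 0 0 0 0;0 0 0 0 0 0;0 0 0 0 0 0;0 0 0 0 0 0' .57
python3 - <<'E'
from h import *
a=ctrl.camera("side")[:,:,::-1].copy(); crop("side",a,300,235,80,65,9,"pics/s16.png")
E
python3 -m pendant '-.01 0 -.04 0 0 0;-.02 0 -.08 0 0 0;-.03 0 -.15 0 0 0;0 0 -.25 0 0 0;0 0 -.3 0 0 0;0 0 -.3 0 0 0;0 0 -.3 0 0 0;0 0 0 0 0 0;0 0 0 0 0 0'
```

```text
clock: 31.68
ee_pos: [0.4778, 0.054, 0.0508]
tool_rot: [-180.0, 14.8, 176.0]
wrist_force: [-1.0, -0.3, 3.3]
opening: 0.0193
clock: 32.17
ee_pos: [0.4778, 0.0541, 0.0508]
tool_rot: [180.0, 14.8, 176.0]
wrist_force: [-0.6, 0.4, 0.7]
opening: 0.0375
clock: 33.35
ee_pos: [0.4472, 0.0556, 0.1893]
tool_rot: [-180.0, 14.8, 176.0]
wrist_force: [0.2, 0.1, 0.5]
opening: 0.038
```

```bash
python3 go.py .46 -.15 .25 180 0 176; python3 - <<'E'
from h import *
for n in ("top","side"): cv2.imwrite(f"pics/{n}17.png",ctrl.camera(n)[:,:,::-1])
a=cv2.imread("pics/side17.png"); crop("side",a,300,225,85,75,8,"pics/s17.png")
E
```

```text
t 33.35 pos [0.4472 0.0556 0.1893] rot [-179.9514   14.808   175.9749] open 0.037983123150545826 F [0.1688 0.095  0.5246] 
q [ 52.8193  17.6415 -79.1439 128.0325  38.4223  41.2578  34.3646]
shift start-axes [-0.4178 -2.0422 -0.5157] in end-axes [-0.2708 -2.0419 -0.607 ] rotvec [-0.0003  0.0823 -0.0002]
```

View pics/s17.png

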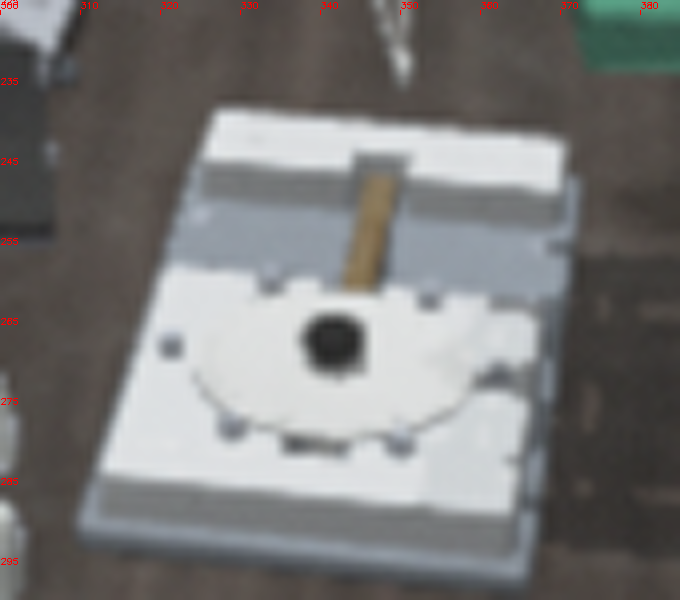

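View pics/top17.png

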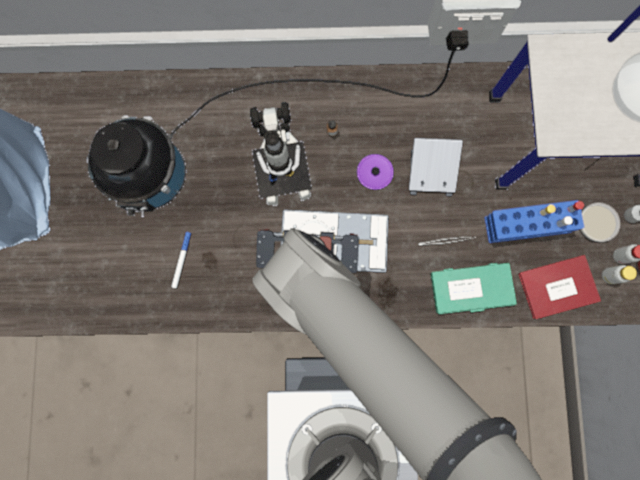

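```bash
python3 -m pendant '0 0 -.2 0 .04 0;0 0 -.2 0 .04 0;0 -.25 -.1 0 0 0;0 -.3 0 0 0 0;0 -.3 0 0 0 0;0 -.3 0 0 0 0;0 -.3 0 0 0 0;0 -.3 0 0 0 0;0 0 0 0 0 0;0 0 0 0 0 0'
python3 - <<'E'
from h import *
a=ctrl.camera("top")[:,:,::-1].copy(); crop("top",a,265,195,130,85,6,"pics/t18.png")
a=ctrl.camera("side")[:,:,::-1].copy(); crop("side",a,300,225,85,75,8,"pics/s18.png")
s=ctrl.get_state(); print(s["clock"],s["qpos"])
# expected rim outline if seated flat
b=cv2.imread("pics/t18.png"); c=cv2.imread("pics/s18.png")
for im,n,u0,v0,k in ((b,"top",265,195,6),(c,"side",300,225,8)):
    pts=np.array([w2px(n,[.4824+.0415*np.cos(t),.0536+.0415*np.sin(t),.029]) for t in np.linspace(0,6.28,90)])
    cv2.polylines(im,[((pts+.5-[u0,v0])*k-.5).round().astype(int)],True,(0,200,0),1)
    print(n,"knob px",w2px(n,[.4824,.0536,.043]))
cv2.imwrite("pics/t18o.png",b);cv2.imwrite("pics/s18o.png",c)
E
```

```text
clock: 34.7
ee_pos: [0.4273, -0.1169, 0.2383]
tool_rot: [179.9, 0.4, 176.1]
wrist_force: [0.5, 0.7, -0.3]
opening: 0.0378
34.8 [ 73.78038043  20.36369207 -77.44167437 116.41142932  22.96987341
  60.61445803  71.6727321 ]
top knob px [312.64372498 237.00772245]
side knob px [341.65147027 264.30077999]
```

View pics/t18o.png

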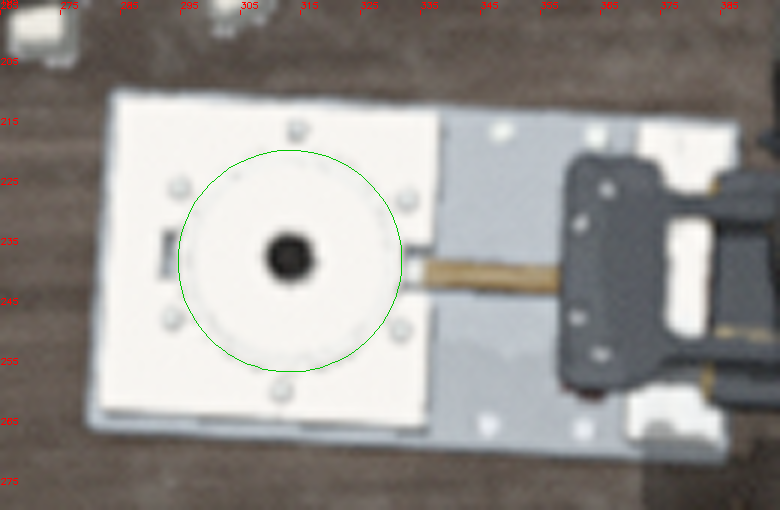

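View pics/s18o.png

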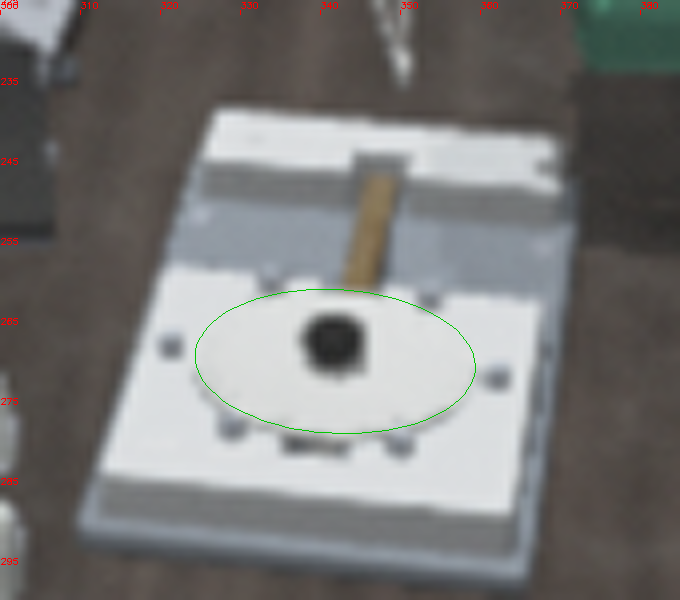

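```bash
python3 - <<'E'
from station import ctrl
print(ctrl.sign_off(), ctrl.get_state()["clock"])
E
```

```text
the job is handed in; nothing more can be done
the job is handed in; nothing more can be done
```

The kit tray is packed and handed in at about 35 s, well inside the 56 s limit. The spatula lies flat in the slot, with its handle in the finger bay and its blade between the pins. The lid then went into the nest over the blade, knob up.

- **Last pictures:** The top view shows the lid inside all six pins, with the knob within about 1.5 mm of where I expected it. The spatula is still in its slot, the gripper is open and clear, and the marker, forceps, slide box and purple lid show no sign of having moved.
- **Setting the lid down:** It touched with about 10 N on the wrist. I eased that to about 3 N before letting go.
- **Change of plan for the lid:** I could not take the lid square to the slope because a wrist joint came to its limit. I held the knob 15° off its axis instead and tilted the tool back to set the lid flat.
- **Near a limit:** Joint 3 ran close to the end of its range, about -80.2° against -80.8°, while carrying the lid. No reading I took showed it past the end.
- **Disagreement:** The side camera puts the tray and lid a few millimetres (about 2 to 6 for the tray) along y from where the top camera does. I relied on the top view and on the pins seen in both pictures. I judged the lid flat from the pictures and the contact force, not from a direct measurement.

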